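# Block up instrument modules in a transport crate

## Task

The three instrument modules lie loose in the lanes of the plywood transport crate: block each of them so that it cannot shift. Push a module to one end of its lane where its empty space is split, and stand in the gap that is left the one wooden block from the black tray that fills it, upright and right down on the crate's floor. One block is spare: leave it, and everything else on the bench and in the tray, where it is.

Things in the scene. Friction and masses are not known exactly. Their poses are not given: they have to be found in the camera images.
- crate: plywood transport crate, open on top, fixed to the bench; outside 216 (x) x 180 (y) x 56 high, origin at the centre of its underside, z up. Floor 6 thick. Two full-length partitions (4 thick, tops 56 above the bench) make three equal lanes along its x, each 200 long and 52 wide, with centre lines at y = -56, 0 and +56; the end walls' inner faces are at x = -100 and +100
- tray: shallow black plastic tray fixed to the bench beside the crate (left or right), 290 (x) x 270 (y), rim 18 high, floor about 4 thick; origin at the centre of its underside; the four wooden blocks stand in it
- module_long: grey metal instrument module lying loose in one of the crate's lanes (any of the three), 0.3 to 0.9 kg: box 171 (x, along the lane) x 48 (y) x 46 high, with an upright steel grip post, 20 diameter and 30 tall, on the centre of its top (post top 76 above its underside). Origin at the centre of its underside. It leaves 29 of its lane empty in all, often split between its two ends, and slides along the lane when drawn by its post with some 2 to 9 N
- module_mid: grey metal instrument module lying loose in one of the crate's lanes (any of the three), 0.3 to 0.9 kg: box 155 (x, along the lane) x 48 (y) x 46 high, with an upright steel grip post, 20 diameter and 30 tall, on the centre of its top (post top 76 above its underside). Origin at the centre of its underside. It leaves 45 of its lane empty in all, often split between its two ends, and slides along the lane when drawn by its post with some 2 to 9 N
- module_short: grey metal instrument module lying loose in one of the crate's lanes (any of the three), 0.3 to 0.9 kg: box 139 (x, along the lane) x 48 (y) x 46 high, with an upright steel grip post, 20 diameter and 30 tall, on the centre of its top (post top 76 above its underside). Origin at the centre of its underside. It leaves 61 of its lane empty in all, often split between its two ends, and slides along the lane when drawn by its post with some 2 to 9 N
- block_24: plain rigid wooden block standing upright in the black tray, the thinnest block: 24 (x) x 46 (y) x 80 tall; under 0.3 kg. Origin at the centre of its underside, z up. Set in a lane with its x along the lane it is meant for a gap of 29, and then stands 30 proud of the crate's rim
- block_40: plain rigid wooden block standing upright in the black tray, the middle block: 40 (x) x 46 (y) x 80 tall; under 0.3 kg. Origin at the centre of its underside, z up. Set in a lane with its x along the lane it is meant for a gap of 45, and then stands 30 proud of the crate's rim
- block_56: plain rigid wooden block standing upright in the black tray, the thick block: 56 (x) x 46 (y) x 80 tall; under 0.3 kg. Origin at the centre of its underside, z up. Set in a lane with its x along the lane it is meant for a gap of 61, and then stands 30 proud of the crate's rim
- block_70: plain rigid wooden block standing upright in the black tray, the thickest block, spare: it fits no gap: 70 (x) x 46 (y) x 80 tall; under 0.3 kg. Origin at the centre of its underside, z up
- vial: small amber glass vial standing in the tray, 28 diameter, 85 tall, origin at the centre of its underside; bystander
- weight: brass cylinder weight standing in the tray, 24 diameter, 22 tall, origin at the centre of its underside; bystander
- tape: roll of paper tape lying on the bench, 90 diameter, 24 high, origin at the centre of its underside; bystander
- wrench: steel wrench lying on the bench, 150 long along x; bystander
- beaker: open glass beaker on the bench, 64 diameter, 85 tall, origin at the centre of its underside; bystander
- driver: screwdriver with a black handle lying on the bench, 170 long along x; bystander
Things that resemble listed ones, but are neither listed nor needed, are in the scene too. Leave any red or turquoise look-alike of the block_40 alone. What is shaped like the module_mid but green is not meant.

How it is judged:
By the outcome, as a careful person would: the job done as asked, in the order asked, and still so for the second after the job is handed in, with the robot touching nothing.
It also fails if it takes over 72 s, if anything falls off the work surface, if the arm or the gripper's body presses on something with over 40 N, if the wrist force passes 120 N, or if a joint passes its speed limit or range.

## Robot

A 6-joint arm with a two-finger parallel gripper is mounted at the origin on the work surface. World frame = base frame: x ahead of the robot, y to its left, z up, the work surface at z = 0. Lengths are in m, angles in rad, forces in N, time in s.
With the tool pointing down it reaches from about 0.225 to 0.875 m from the base axis. Payload 3.4 kg.
Tool frame: the origin (TCP) lies between the finger pads; the fingertips stand 25 mm ahead of it and the grasp point (between the pads) lies 6 mm ahead of it (manip.tips_ahead is the distance from the TCP to the fingertips, in m); z points along the fingers, x is the direction in which the jaws open and shut, and the axes are right-handed (so a half turn about z gives the same grasp; the last joint's range is limited). The gripper opens to 85 mm and grips with 20 to 120 N. Pads are 22 mm wide; open, the fingers measure 114 mm over their backs; the gripper's body (76 mm by 85 mm) begins 54 mm behind the grasp point. The pads swing forward as they close: fully open they stand 13 mm farther back than shut.
Start: joints at [-1.406, 0.276, 1.505, -0, 1.361, -0.121], TCP at [0.162, -0.552, 0.256] pointing down, gripper open.
Joint ranges: [-2.89, 2.89], [-0.75, 2.08], [0.22, 2.7], [-1.18, 4.32], [0.11, 2.71], [-2.7, 2.7]. Speed limits (rad/s): [2.57, 2.57, 3.14, 3.14, 3.14, 3.14].

## Interface

Orientations are given as a unit quaternion [w, x, y, z].
In Python, from rig import manip gives the robot as it stands. The module is installed in compiled form; this text tells all that it offers.
- The arm moves only by the tool send_rows, never from a script. Its argument "plan" is a list of rows, each an object with "linear": the shift along the tool's x, y, z in m, a list of three; "delta_rot": the turn, a rotation vector about the tool's x, y, z in degrees, a list of three; "fingers": the finger opening in m, from 0 to 0.0854. A call has 1 to 12 rows; each row shifts and turns the pose as measured when the row begins, along the tool's axes as they then stand; what a row does not reach is not made up. A row lasts 1/12 s, in which the tool goes at most 41.7 mm and 7.16 degrees, less where a joint would pass 70% of its speed; a pose out of reach is approached as far as the arm can. A call with a gripper value outside its range is refused whole. The fingers move at their own pace and stop on an object; "force" is the grip in N (left out, the last holds). Time passes only in rows, so rows that do not move let the fingers close. It gives the time, the measured TCP pose, the force and the opening at its end, in the units of the state.
- manip.get_state(): the state, without advancing time (a new reading comes with each control period).
- manip.get_image(name): name is "side" or "top"; returns the picture (400x640x3 uint8, red, green, blue); there is no depth.
- manip.camera_info(name): a dict with "K" (3x3 intrinsics, pixels), "dist" ([k1, k2, p1, p2, k3] as OpenCV has them; the pictures are not rectified), "rvec" (rotation vector, rad) and "tvec" (3), from world to camera coordinates, as OpenCV has them. Camera axes: x right, y down, z forward; pixel columns grow to the right and rows downward; lengths in m; the calibration is good to about 2 mm. A picture is of the moment at which its call begins. camera_info takes no time and is no camera call.
- manip.sign_off(): hands the job in, once; it reports no verdict.
Trained networks look in the newest picture that a camera, given by its name, has taken for a name from the list of things; names that differ only in an ending like _2 or _b are one class to them, and where a whole thing is asked for, a point or a joint stands for the part that bears it (a point fixed in the world has none). Each returns a list of dicts, best first, with "p" (0 to 1); they miss things now and then, are a little off and sometimes report something else, mostly with a low value. They report only what shows in the picture. A call takes as long as a camera call. They do not tell look-alikes from the thing itself.
- manip.find_in(thing, camera): "extent" ([left, top, right, bottom] in pixels, round what is visible of it).
- manip.masks_of(thing, camera): "pixels" (400x640 bool, what is visible of it) and "extent" ([left, top, right, bottom] in pixels, round what is visible of it).
The state is a dict: "clock": time; "qpos": joint angles; "qd": joint speeds; "effort": joint torques, N m; "position": TCP position; "ee_rot": TCP orientation; "contact_force": force on the tool from outside, world axes, zero at the start; "moment": the same for the moment, N m; "width": finger opening in m.
Only numpy, scipy, OpenCV 4.12 (cv2) and the standard library are available. Lean on these libraries where they do the work, as an engineer would, in place of code of your own. Each camera call takes 0.05 s, during which the arm holds its last target. There are 200 camera calls.

## Working session

There is one attempt and no reset: what is moved stays moved. The work goes in short steps, Python scripts to look and compute and a tool call to move; the robot and the scene stay as the last step left them, time stands still between calls to the robot, and variables do not carry over. Pictures are saved under pics/ and viewed, about 8 in all and at most 12, crops included, and the job is handed in when it is done.

Besides the shell and the picture viewer there is one more tool, called after "Request:" by a JSON object that holds its "method" and its "body". send_rows: Moves the arm, as the interface text tells. Its arguments: {"type":"object","properties":{"plan":{"type":"array","items":{"type":"object","properties":{"linear":{"type":"array","items":{"type":"number"}},"delta_rot":{"type":"array","items":{"type":"number"}},"fingers":{"type":"number"}}}},"force":{"type":"number"}},"required":["plan"]}

```bash
ls; mkdir -p pics; python3 - <<'E'
from rig import manip
import cv2
for n in("top","side"):
    im=manip.get_image(n); cv2.imwrite(f"pics/{n}0.png",im[:,:,::-1])
    c=manip.camera_info(n); print(n,c)
print(manip.get_state(), manip.tips_ahead)
E
```

```text
pics
top {'K': array([[426.03615689,   0.        , 316.09576573],
       [  0.        , 426.03615689, 197.5641428 ],
       [  0.        ,   0.        ,   1.        ]]), 'dist': array([-0.11007638,  0.        ,  0.        ,  0.        ,  0.        ]), 'rvec': array([ 2.17784217, -2.19420018,  0.02207376]), 'tvec': array([-0.00858256,  0.53183209,  1.21804692])}
side {'K': array([[416.90628609,   0.        , 318.36944123],
       [  0.        , 416.90628609, 200.219899  ],
       [  0.        ,   0.        ,   1.        ]]), 'dist': array([-0.02910763,  0.        ,  0.        ,  0.        ,  0.        ]), 'rvec': array([ 0.52568548, -2.5522772 ,  1.40175603]), 'tvec': array([0.48171492, 0.15270811, 1.14080572])}
{'clock': 0.1, 'qpos': array([-1.40599210e+00,  2.76534306e-01,  1.50600645e+00, -1.01142702e-05,
        1.36070982e+00, -1.20979639e-01]), 'qd': array([-4.94449545e-04, -1.04847951e-03, -1.64507783e-03, -2.61090276e-04,
        1.87678427e-05, -5.81711275e-04]), 'effort': array([ 9.89591063e-04, -4.17699945e+01, -2.46404850e+01, -3.32944173e-04,
        5.84251306e-03, -1.28838150e-05]), 'position': array([ 0.16202932, -0.55124768,  0.25552476]), 'ee_rot': array([-5.69605803e-04,  8.00596889e-01, -5.99202748e-01, -6.02283760e-04]), 'contact_force': array([-0.48531112, -0.31791581,  0.54733128]), 'moment': array([ 0.00467138, -0.01894844,  0.00326311]), 'width': 0.08521084147672786} 0.025
```

View pics/top0.png

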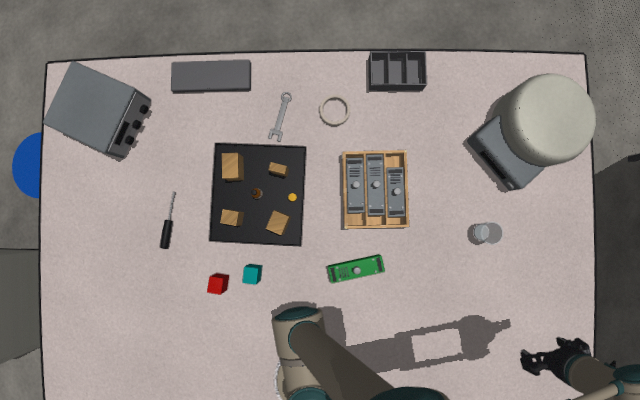

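View pics/side0.png

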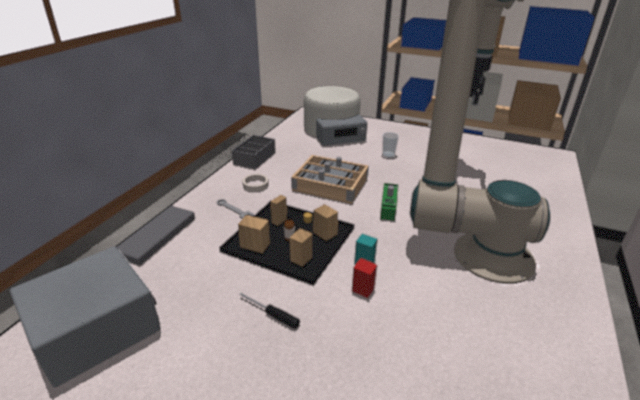

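Top view: the crate is at (375,190), with module posts at (354,185), (376,185) and (397,192). The tray is at (258,194), with four blocks at (232,166), (278,170), (232,217) and (277,223). Look-alikes are the red block (218,284), the turquoise block (252,274) and the green module (355,268), plus a dark partitioned box at (397,72). I'll leave all of those alone. Next I'll fit box models to the masks in both views.

```bash
cat > h.py <<'E'
from rig import manip
import numpy as np, cv2
from scipy.optimize import minimize
C={n:manip.camera_info(n) for n in("top","side")}
def proj(P,n):
    c=C[n]; return cv2.projectPoints(np.asarray(P,float).reshape(-1,3),c["rvec"],c["tvec"],c["K"],c["dist"])[0][:,0]
def ray(uv,z,n):
    c=C[n]; q=cv2.undistortPoints(np.array([[uv]],float),c["K"],c["dist"])[0,0]
    R=cv2.Rodrigues(c["rvec"])[0]; o=-R.T@c["tvec"]; d=R.T@np.array([q[0],q[1],1]); return o+d*(z-o[2])/d[2]
def box(x,y,z,a,s):
    P=np.array([[i*s[0]/2,j*s[1]/2,k*s[2]] for i in(-1,1) for j in(-1,1) for k in(0,1)])
    c,S=np.cos(a),np.sin(a); return P@np.array([[c,S,0],[-S,c,0],[0,0,1]])+[x,y,z]
def rend(P,n,k=4):
    m=np.zeros((400*k,640*k),np.uint8); p=cv2.convexHull(((proj(P,n)+.5)*k-.5).astype(np.float32)).round().astype(np.int32)
    cv2.fillConvexPoly(m,p,1); return cv2.resize(m.astype(np.float32),(640,400),interpolation=cv2.INTER_AREA)
def fit(masks,s,x0,zfree=False):
    def f(v):
        l=0
        for n,m in masks.items():
            r=rend(box(v[0],v[1],v[3]if zfree else x0[3],v[2]*10,s),n); l+=np.abs(r-m).sum()/m.sum()
        return l
    x0=list(x0); best=None
    for a in np.deg2rad([-60,-30,0,30,60,90]) if x0[2] is None else [x0[2]]:
        v=np.array([x0[0],x0[1],a/10,x0[3]][:4 if zfree else 3])
        sim=np.vstack([v]+[v+d for d in np.diag([.008,.008,.015,.01])[:len(v),:len(v)]])
        o=minimize(f,v,method="Nelder-Mead",options=dict(initial_simplex=sim,xatol=1e-4,fatol=1e-4,maxiter=150))
        if best is None or o.fun<best.fun: best=o
    v=best.x.copy(); v[2]*=10; return v,best.fun
E
python3 - <<'E'
from h import *
for n in C: im=manip.get_image(n)
for t in["block_24","block_40","block_56","block_70","module_long","module_mid","module_short","crate","tray"]:
    for n in C:
        print(t,n,[(round(d["p"],2),[int(e) for e in d["extent"]],int(d["pixels"].sum())) for d in manip.masks_of(t,n)])
im=manip.get_image("top")[135:255,205:415]; cv2.imwrite("pics/c.png",cv2.resize(im,None,fx=3.8,fy=3.8,interpolation=cv2.INTER_CUBIC)[:,:,::-1])
E
```

```text
block_24 top [(0.84, [221, 154, 245, 181], 555), (0.78, [264, 210, 293, 234], 390), (0.75, [209, 270, 231, 296], 396), (0.65, [271, 162, 285, 175], 180), (0.65, [242, 262, 263, 283], 347), (0.53, [219, 205, 244, 223], 328)]
block_24 side [(0.98, [292, 228, 309, 265], 648), (0.97, [314, 201, 338, 239], 736), (0.97, [350, 258, 378, 298], 781), (0.96, [351, 230, 376, 266], 591), (0.91, [270, 197, 287, 224], 408), (0.71, [237, 215, 268, 251], 983)]
block_40 top [(0.84, [221, 154, 245, 181], 555), (0.78, [264, 210, 293, 234], 390), (0.75, [209, 270, 231, 296], 396), (0.65, [271, 162, 285, 175], 180), (0.65, [242, 262, 263, 283], 347), (0.53, [219, 205, 244, 223], 328)]
block_40 side [(0.98, [292, 228, 309, 265], 648), (0.97, [314, 201, 338, 239], 736), (0.97, [350, 258, 378, 298], 781), (0.96, [351, 230, 376, 266], 591), (0.91, [270, 197, 287, 224], 408), (0.71, [237, 215, 268, 251], 983)]
block_56 top [(0.84, [221, 154, 245, 181], 555), (0.78, [264, 210, 293, 234], 390), (0.75, [209, 270, 231, 296], 396), (0.65, [271, 162, 285, 175], 180), (0.65, [242, 262, 263, 283], 347), (0.53, [219, 
[... 674 characters left out ...]
215, 268, 251], 983)]
module_long top [(0.88, [367, 153, 386, 214], 966), (0.45, [386, 167, 404, 215], 899)]
module_long side [(0.56, [308, 164, 353, 180], 263), (0.55, [300, 171, 344, 186], 350), (0.54, [239, 214, 270, 250], 946)]
module_mid top [(0.92, [331, 254, 386, 283], 1050), (0.63, [346, 155, 365, 211], 961)]
module_mid side [(0.9, [300, 172, 343, 188], 313), (0.74, [380, 182, 397, 222], 588)]
module_short top []
module_short side [(0.48, [321, 157, 358, 171], 208)]
crate top [(0.81, [341, 149, 408, 229], 2329), (0.18, [268, 90, 293, 143], 412)]
crate side []
tray top [(0.93, [205, 141, 307, 246], 7617)]
tray side [(0.6, [219, 203, 353, 282], 4318), (0.21, [307, 164, 352, 179], 246)]
```

View pics/c.png

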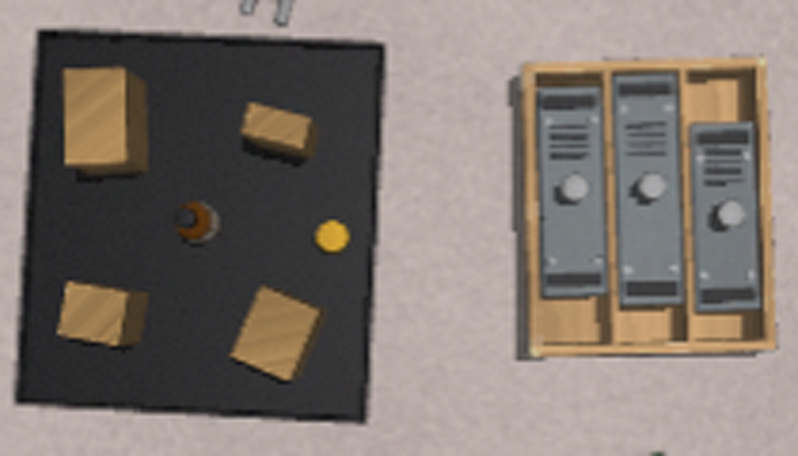

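Crop: wood blocks are 70 (upper left), 24 (upper right), 40 (lower left) and 56 (lower right). Modules from left to right are mid, long, short. I'll fit all poses to check the sizes.

```bash
cat >> h.py <<'E'
def wood(im,ext,pad=4):
    h=cv2.cvtColor(im,cv2.COLOR_RGB2HSV); m=((h[...,0]<26)&(h[...,0]>6)&(h[...,1]>70)&(h[...,2]>45)).astype(np.float32)
    q=np.zeros_like(m); l,t,r,b=[int(e) for e in ext]; q[t-pad:b+pad+1,l-pad:r+pad+1]=m[t-pad:b+pad+1,l-pad:r+pad+1]
    nl,lab,st,_=cv2.connectedComponentsWithStats(q.astype(np.uint8)); k=1+np.argmax(st[1:,4]); return (lab==k).astype(np.float32)
E
python3 - <<'E'
from h import *
I={n:manip.get_image(n) for n in C}
B={"ul":([221,154,245,181],[237,215,268,251]),"ur":([271,162,285,175],[270,197,287,224]),"ll":([219,205,244,223],[292,228,309,265]),"lr":([264,210,293,234],[314,201,338,239])}
for b,(t,s) in B.items():
    m={"top":wood(I["top"],t),"side":wood(I["side"],s)}
    p0=ray([(t[0]+t[2])/2,(t[1]+t[3])/2],.06,"top")
    print(b,{n:int(v.sum()) for n,v in m.items()})
    for w in(24,40,56,70):
        v,f=fit(m,(w/1e3,.046,.08),[p0[0],p0[1],None,.004]); print("  ",w,v[:2].round(4),round(np.rad2deg(v[2])%180,1),"cost",round(f,3))
# crate by corners: tops seen in the x3.8 crop
k=lambda u,v:((u+.5)/3.8-.5+205,(v+.5)/3.8-.5+135)
for nm,z,pts in[("crate",.056,[(524,64),(766,60),(776,349),(532,354)]),("tray",.018,[(39,31),(384,44),(366,421),(17,403)]),("post",.082,[(574,187),(652,186),(731,213)]),
  ("mid",.052,[(541,87),(600,87),(606,297),(542,298)]),("long",.052,[(616,74),(677,73),(682,304),(621,306)]),("short",.052,[(691,124),(751,124),(759,307),(697,310)])]:
    P=np.array([ray(k(*p),z,"top") for p in pts]); print(nm,P[:,:2].round(4).tolist(),P[:,:2].mean(0).round(4))
E
```

```text
ul {'top': 590, 'side': 993}
   24 [0.6122 0.2313] 94.9 cost 0.971
   40 [0.6267 0.2254] 92.6 cost 0.659
   56 [0.6186 0.2236] 1.5 cost 0.337
   70 [0.6205 0.2242] 3.2 cost 0.104
ur {'top': 207, 'side': 470}
   24 [0.6127 0.0934] 164.3 cost 0.34
   40 [0.6125 0.0932] 137.2 cost 0.879
   56 [0.6114 0.0962] 119.7 cost 1.453
   70 [0.6101 0.0965] 123.9 cost 2.011
ll {'top': 331, 'side': 732}
   24 [0.4764 0.2256] 146.1 cost 0.485
   40 [0.4774 0.2258] 169.8 cost 0.129
   56 [0.4774 0.2241] 89.3 cost 0.481
   70 [0.4773 0.224 ] 97.3 cost 0.885
lr {'top': 409, 'side': 773}
   24 [0.4622 0.0994] 81.4 cost 0.83
   40 [0.461  0.0967] 67.0 cost 0.427
   56 [0.4622 0.0943] 156.8 cost 0.218
   70 [0.4669 0.0914] 155.3 cost 0.521
crate [[0.6582, -0.0885], [0.6599, -0.267], [0.4473, -0.2706], [0.4452, -0.0922]] [ 0.5527 -0.1796]
tray [[0.6946, 0.2829], [0.6806, 0.0164], [0.3946, 0.0317], [0.4087, 0.2987]] [0.5446 0.1574]
post [[0.5651, -0.1224], [0.5654, -0.1783], [0.5455, -0.2348]] [ 0.5587 -0.1785]
mid [[0.6416, -0.101], [0.6412, -0.1446], [0.4864, -0.147], [0.486, -0.1001]] [ 0.5638 -0.1232]
long [[0.6508, -0.1565], [0.6512, -0.2016], [0.4808, -0.2027], [0.4797, -0.1579]] [ 0.5656 -0.1797]
short [[0.6133, -0.2113], [0.613, -0.2557], [0.4781, -0.2593], [0.4763, -0.2137]] [ 0.5452 -0.235 ]
```

```bash
cat >> h.py <<'E'
import json
def pose():
    s=manip.get_state(); w,x,y,z=s["ee_rot"]; return s["position"],np.arctan2(2*(x*y+w*z),w*w+x*x-y*y-z*z),s
def plan(x,y,z,deg,fing,n=0):
    p,a,s=pose(); d=np.array([x,y,z])-p; da=(np.deg2rad(deg)-a+np.pi)%(2*np.pi)-np.pi
    n=max(n,int(np.ceil(np.linalg.norm(d)/.04)),int(np.ceil(abs(da)/np.deg2rad(7))),1); out=[]
    for i in range(n):
        t=a+da*i/n; c,S=np.cos(t),np.sin(t); v=d/n
        out.append(dict(linear=[round(float(e),4) for e in(c*v[0]+S*v[1],S*v[0]-c*v[1],-v[2])],delta_rot=[0,0,round(float(-np.rad2deg(da)/n),2)],fingers=fing))
    print(n,"rows; pos",p.round(4),"ang",round(np.rad2deg(a),2),"F",s["contact_force"].round(1)); print(json.dumps(out))
E
python3 -c "
from h import *
plan(.565,-.1225,.14,1,.085)"
```

```text
16 rows; pos [ 0.1621 -0.5517  0.2563] ang -73.62 F [-0.2  0.7  0.7]
[{"linear": [-0.0186, -0.0317, 0.0073], "delta_rot": [0, 0, -4.66], "fingers": 0.085}, {"linear": [-0.016, -0.0331, 0.0073], "delta_rot": [0, 0, -4.66], "fingers": 0.085}, {"linear": [-0.0133, -0.0343, 0.0073], "delta_rot": [0, 0, -4.66], "fingers": 0.085}, {"linear": [-0.0104, -0.0353, 0.0073], "delta_rot": [0, 0, -4.66], "fingers": 0.085}, {"linear": [-0.0075, -0.036, 0.0073], "delta_rot": [0, 0, -4.66], "fingers": 0.085}, {"linear": [-0.0046, -0.0365, 0.0073], "delta_rot": [0, 0, -4.66], "fingers": 0.085}, {"linear": [-0.0016, -0.0368, 0.0073], "delta_rot": [0, 0, -4.66], "fingers": 0.085}, {"linear": [0.0014, -0.0368, 0.0073], "delta_rot": [0, 0, -4.66], "fingers": 0.085}, {"linear": [0.0044, -0.0365, 0.0073], "delta_rot": [0, 0, -4.66], "fingers": 0.085}, {"linear": [0.0074, -0.036, 0.0073], "delta_rot": [0, 0, -4.66], "fingers": 0.085}, {"linear": [0.0103, -0.0353, 0.0073], "delta_rot": [0, 0, -4.66], "fingers": 0.085}, {"linear": [0.0131, -0.0344, 0.0073], "delta_rot": [0, 0, -4.66], "fingers": 0.085}, {"linear": [0.0159, -0.0332, 0.0073], "delta_rot": [0, 0, -4.66], "fingers": 0.085}, {"linear": [0.0185, -0.0318, 0.0073], "delta_rot": [0, 0, -4.66], "fingers": 0.085}, {"linear": [0.021, -0.0302, 0.0073], "delta_rot": [0, 0, -4.66], "fingers": 0.085}, {"linear": [0.0234, -0.0284, 0.0073], "delta_rot": [0, 0, -4.66], "fingers": 0.085}]
```

Request:
{"method": "send_rows", "body": {"plan": [{"linear": [-0.019, -0.032, 0.005], "delta_rot": [0, 0, -4.7], "fingers": 0.085}, {"linear": [-0.016, -0.033, 0.005], "delta_rot": [0, 0, -4.7], "fingers": 0.085}, {"linear": [-0.013, -0.034, 0.005], "delta_rot": [0, 0, -4.7], "fingers": 0.085}, {"linear": [-0.01, -0.035, 0.005], "delta_rot": [0, 0, -4.7], "fingers": 0.085}, {"linear": [-0.0075, -0.036, 0.005], "delta_rot": [0, 0, -4.7], "fingers": 0.085}, {"linear": [-0.0045, -0.0365, 0.005], "delta_rot": [0, 0, -4.7], "fingers": 0.085}, {"linear": [-0.0015, -0.037, 0.005], "delta_rot": [0, 0, -4.7], "fingers": 0.085}, {"linear": [0.0015, -0.037, 0.005], "delta_rot": [0, 0, -4.7], "fingers": 0.085}, {"linear": [0.0045, -0.0365, 0.005], "delta_rot": [0, 0, -4.7], "fingers": 0.085}, {"linear": [0.0075, -0.036, 0.005], "delta_rot": [0, 0, -4.7], "fingers": 0.085}, {"linear": [0.01, -0.035, 0.005], "delta_rot": [0, 0, -4.7], "fingers": 0.085}, {"linear": [0.013, -0.0345, 0.005], "delta_rot": [0, 0, -4.7], "fingers": 0.085}], "force": 50}}

```text
clock: 2.25
position: [0.4659, -0.2205, 0.1931]
ee_rot: [0.006, 0.991, -0.134, 0.002]
contact_force: [0.0, -1.0, 0.3]
width: 0.0851
```

```bash
python3 -c "
from h import *
plan(.565,-.1225,.13,1,.085)"
```

```text
4 rows; pos [ 0.4659 -0.2205  0.1931] ang -15.36 F [ 0.  -1.   0.3]
[{"linear": [0.0174, -0.0302, 0.0158], "delta_rot": [0, 0, -4.09], "fingers": 0.085}, {"linear": [0.0195, -0.0289, 0.0158], "delta_rot": [0, 0, -4.09], "fingers": 0.085}, {"linear": [0.0215, -0.0274, 0.0158], "delta_rot": [0, 0, -4.09], "fingers": 0.085}, {"linear": [0.0234, -0.0258, 0.0158], "delta_rot": [0, 0, -4.09], "fingers": 0.085}]
```

Request:
{"method": "send_rows", "body": {"plan": [{"linear": [0.0175, -0.03, 0.016], "delta_rot": [0, 0, -4.1], "fingers": 0.085}, {"linear": [0.0195, -0.029, 0.016], "delta_rot": [0, 0, -4.1], "fingers": 0.085}, {"linear": [0.0215, -0.0275, 0.016], "delta_rot": [0, 0, -4.1], "fingers": 0.085}, {"linear": [0.0235, -0.026, 0.016], "delta_rot": [0, 0, -4.1], "fingers": 0.085}, {"linear": [0, 0, 0], "delta_rot": [0, 0, 0], "fingers": 0.085}]}}

```text
clock: 2.67
position: [0.5741, -0.112, 0.1267]
ee_rot: [0.007, 1.0, 0.021, 0.005]
contact_force: [-0.2, -1.1, 0.3]
width: 0.0853
```

```bash
python3 -c "
from h import *
print(pose()[2]['ee_rot'],pose()[2]['qd'].round(3))
plan(.565,-.1225,.085,1,.085)"
```

```text
[0.00683284 0.99975046 0.02064205 0.00512304] [-0.023 -0.034  0.011 -0.079  0.052  0.009]
2 rows; pos [ 0.5741 -0.112   0.1267] ang 2.37 F [-0.2 -1.1  0.3]
[{"linear": [-0.0047, 0.0051, 0.0209], "delta_rot": [0, 0, 0.68], "fingers": 0.085}, {"linear": [-0.0047, 0.0051, 0.0209], "delta_rot": [0, 0, 0.68], "fingers": 0.085}]
```

```bash
cat >> h.py <<'E'
from scipy.spatial.transform import Rotation as Ro
def plan(x,y,z,deg,fing,n=0):
    s=manip.get_state(); p=s["position"]; R=Ro.from_quat(s["ee_rot"],scalar_first=True)
    t=np.deg2rad(deg); D=Ro.from_matrix([[np.cos(t),np.sin(t),0],[np.sin(t),-np.cos(t),0],[0,0,-1]])
    rv=(R.inv()*D).as_rotvec(); d=np.array([x,y,z])-p
    n=max(n,int(np.ceil(np.linalg.norm(d)/.04)),int(np.ceil(np.linalg.norm(rv)/np.deg2rad(7))),1)
    print(n,"rows; clock",s["clock"],"pos",p.round(4),"ang",round(deg-np.sign(-rv[2])*abs(np.rad2deg(rv[2])),2),"rv",np.rad2deg(rv).round(1),"F",s["contact_force"].round(1),"w",round(s["width"],4))
    for i in range(n):
        v=(R*Ro.from_rotvec(rv*i/n)).inv().apply(d/n)
        print(json.dumps(dict(linear=[round(float(e),4) for e in v],delta_rot=[round(float(e),1) for e in np.rad2deg(rv)/n],fingers=fing)),end=",\n")
E
python3 -c "
from h import *
plan(.565,-.1225,.085,1,.085)"
```

```text
2 rows; clock 2.6667 pos [ 0.5741 -0.112   0.1267] ang 2.37 rv [ 0.8 -0.6  1.4] F [-0.2 -1.1  0.3] w 0.0853
{"linear": [-0.005, 0.0048, 0.0209], "delta_rot": [0.4, -0.3, 0.7], "fingers": 0.085},
{"linear": [-0.0048, 0.005, 0.0209], "delta_rot": [0.4, -0.3, 0.7], "fingers": 0.085},
```

Request:
{"method": "send_rows", "body": {"plan": [{"linear": [-0.009, 0.01, 0.014], "delta_rot": [0.8, -0.6, 1.4], "fingers": 0.085}, {"linear": [0, 0, 0.014], "delta_rot": [0, 0, 0], "fingers": 0.085}, {"linear": [0, 0, 0.012], "delta_rot": [0, 0, 0], "fingers": 0.085}, {"linear": [0, 0, 0], "delta_rot": [0, 0, 0], "fingers": 0.085}]}}

```text
clock: 3.0
position: [0.5645, -0.1232, 0.0831]
ee_rot: [-0.001, 1.0, 0.008, -0.002]
contact_force: [-0.3, 0.0, -0.6]
width: 0.085
```

```bash
python3 -c "
from h import *
plan(.565,-.1225,.085,1,.0)"
```

```text
1 rows; clock 3.0 pos [ 0.5645 -0.1232  0.0831] ang 0.96 rv [-0.1  0.2 -0. ] F [-0.3  0.  -0.6] w 0.085
{"linear": [0.0005, -0.0007, -0.0019], "delta_rot": [-0.1, 0.2, -0.0], "fingers": 0.0},
```

Request:
{"method": "send_rows", "body": {"plan": [{"linear": [0, 0, -0.002], "delta_rot": [0, 0, 0], "fingers": 0.0}, {"linear": [0, 0, 0], "delta_rot": [0, 0, 0], "fingers": 0.0}, {"linear": [0, 0, 0], "delta_rot": [0, 0, 0], "fingers": 0.0}, {"linear": [0, 0, 0], "delta_rot": [0, 0, 0], "fingers": 0.0}, {"linear": [0, 0, 0], "delta_rot": [0, 0, 0], "fingers": 0.0}, {"linear": [0, 0, 0], "delta_rot": [0, 0, 0], "fingers": 0.0}]}}

```text
clock: 3.5
position: [0.5633, -0.1281, 0.0876]
ee_rot: [0.0, 1.0, 0.004, -0.001]
contact_force: [-1.5, -1.1, -3.7]
width: 0.0185
```

```bash
python3 -c "
from h import *
plan(.58,-.1225,.085,1,.0)"
```

```text
1 rows; clock 3.5 pos [ 0.5633 -0.1281  0.0876] ang 0.51 rv [ 0.   0.1 -0.5] F [-1.5 -1.1 -3.7] w 0.0185
{"linear": [0.0168, -0.0055, 0.0025], "delta_rot": [0.0, 0.1, -0.5], "fingers": 0.0},
```

Request:
{"method": "send_rows", "body": {"plan": [{"linear": [0.005, -0.001, 0.001], "delta_rot": [0, 0, 0], "fingers": 0.0}, {"linear": [0.005, -0.001, 0], "delta_rot": [0, 0, 0], "fingers": 0.0}, {"linear": [0.004, -0.001, 0], "delta_rot": [0, 0, 0], "fingers": 0.0}]}}

```text
clock: 3.75
position: [0.5726, -0.1254, 0.0876]
ee_rot: [0.001, 1.0, 0.005, -0.006]
contact_force: [-2.1, -2.4, 0.7]
width: 0.0178
```

Request:
{"method": "send_rows", "body": {"plan": [{"linear": [0.004, 0, 0.001], "delta_rot": [0, 0, 0], "fingers": 0.0}, {"linear": [0.004, 0, 0], "delta_rot": [0, 0, 0], "fingers": 0.0}]}}

```text
clock: 3.92
position: [0.5763, -0.1253, 0.0877]
ee_rot: [0.001, 1.0, 0.006, -0.011]
contact_force: [-6.6, -1.3, 3.6]
width: 0.0179
```

Request:
{"method": "send_rows", "body": {"plan": [{"linear": [0.005, 0, 0.001], "delta_rot": [0, 0, 0], "fingers": 0.0}, {"linear": [0.005, 0, 0], "delta_rot": [0, 0, 0], "fingers": 0.0}]}}

```text
clock: 4.08
position: [0.5772, -0.1253, 0.0877]
ee_rot: [0.001, 1.0, 0.008, -0.022]
contact_force: [-13.5, -2.6, 8.3]
width: 0.0177
```

```bash
python3 -c "
from h import *
plan(.5765,-.1255,.085,1,.0)
plan(.5765,-.1255,.14,1,.085)"
```

```text
1 rows; clock 4.0833 pos [ 0.5772 -0.1253  0.0877] ang 0.92 rv [ 0.1  2.5 -0.1] F [-13.5  -2.6   8.3] w 0.0177
{"linear": [-0.0005, 0.0002, 0.0027], "delta_rot": [0.1, 2.5, -0.1], "fingers": 0.0},
2 rows; clock 4.0833 pos [ 0.5772 -0.1253  0.0877] ang 0.92 rv [ 0.1  2.5 -0.1] F [-13.5  -2.6   8.3] w 0.0177
{"linear": [-0.0015, 0.0002, -0.0261], "delta_rot": [0.1, 1.2, -0.0], "fingers": 0.085},
{"linear": [-0.0009, 0.0001, -0.0262], "delta_rot": [0.1, 1.2, -0.0], "fingers": 0.085},
```

Request:
{"method": "send_rows", "body": {"plan": [{"linear": [-0.001, 0, 0], "delta_rot": [0, 0.5, 0], "fingers": 0.085}, {"linear": [0, 0, 0], "delta_rot": [0, 1, 0], "fingers": 0.085}, {"linear": [0, 0, 0], "delta_rot": [0, 1, 0], "fingers": 0.085}, {"linear": [0, 0, -0.02], "delta_rot": [0, 0, 0], "fingers": 0.085}, {"linear": [0, 0, -0.02], "delta_rot": [0, 0, 0], "fingers": 0.085}, {"linear": [0, 0.01, -0.005], "delta_rot": [0, 0, 0], "fingers": 0.085}]}}

```text
clock: 4.58
position: [0.5775, -0.1325, 0.1317]
ee_rot: [-0.001, 1.0, 0.009, 0.003]
contact_force: [0.3, -0.2, 0.4]
width: 0.085
```

```bash
python3 -c "
from h import *
plan(.565,-.1785,.12,1,.085)"
```

```text
2 rows; clock 4.5833 pos [ 0.5775 -0.1325  0.1317] ang 1.02 rv [-0.1 -0.3  0. ] F [ 0.3 -0.2  0.4] w 0.085
{"linear": [-0.0067, 0.0229, 0.0058], "delta_rot": [-0.0, -0.2, 0.0], "fingers": 0.085},
{"linear": [-0.0067, 0.0229, 0.0058], "delta_rot": [-0.0, -0.2, 0.0], "fingers": 0.085},
```

Request:
{"method": "send_rows", "body": {"plan": [{"linear": [-0.0067, 0.023, 0.006], "delta_rot": [0, -0.2, 0], "fingers": 0.085}, {"linear": [-0.0067, 0.023, 0.006], "delta_rot": [0, -0.1, 0], "fingers": 0.085}, {"linear": [0, 0, 0.01], "delta_rot": [0, 0, 0], "fingers": 0.085}, {"linear": [0, 0, 0.01], "delta_rot": [0, 0, 0], "fingers": 0.085}]}}

```text
clock: 4.92
position: [0.5712, -0.1849, 0.1032]
ee_rot: [0.003, 1.0, 0.01, 0.01]
contact_force: [0.1, 0.5, -0.1]
width: 0.0852
```

```bash
python3 -c "
from h import *
plan(.565,-.1785,.085,1,.085)"
```

```text
1 rows; clock 4.9167 pos [ 0.5712 -0.1849  0.1032] ang 1.1 rv [ 0.4 -1.1  0.1] F [ 0.1  0.5 -0.1] w 0.0852
{"linear": [-0.0064, -0.0066, 0.018], "delta_rot": [0.4, -1.1, 0.1], "fingers": 0.085},
```

Request:
{"method": "send_rows", "body": {"plan": [{"linear": [-0.006, -0.006, 0.01], "delta_rot": [0.4, -1.1, 0], "fingers": 0.085}, {"linear": [0, 0, 0.008], "delta_rot": [0, 0, 0], "fingers": 0.04}, {"linear": [0, 0, 0], "delta_rot": [0, 0, 0], "fingers": 0.0}, {"linear": [0, 0, 0], "delta_rot": [0, 0, 0], "fingers": 0.0}, {"linear": [0, 0, 0], "delta_rot": [0, 0, 0], "fingers": 0.0}, {"linear": [0, 0, 0], "delta_rot": [0, 0, 0], "fingers": 0.0}]}}

```text
clock: 5.42
position: [0.5643, -0.178, 0.0794]
ee_rot: [-0.002, 1.0, 0.009, -0.002]
contact_force: [8.0, 0.3, 2.4]
width: 0.0248
```

```bash
python3 -c "
from h import *
plan(.575,-.1785,.085,1,.0)"
```

```text
1 rows; clock 5.4167 pos [ 0.5643 -0.178   0.0794] ang 1.03 rv [-0.2  0.2  0. ] F [8.  0.3 2.4] w 0.0248
{"linear": [0.0106, 0.0007, -0.0057], "delta_rot": [-0.2, 0.2, 0.0], "fingers": 0.0},
```

Request:
{"method": "send_rows", "body": {"plan": [{"linear": [0, 0, -0.004], "delta_rot": [0, 0, 0], "fingers": 0.0}, {"linear": [0.003, 0, -0.001], "delta_rot": [0, 0, 0], "fingers": 0.0}, {"linear": [0.004, 0, 0], "delta_rot": [0, 0, 0], "fingers": 0.0}, {"linear": [0.004, 0, 0], "delta_rot": [0, 0, 0], "fingers": 0.0}]}}

```text
clock: 5.75
position: [0.5697, -0.1763, 0.0834]
ee_rot: [-0.003, 1.0, 0.01, -0.009]
contact_force: [-11.9, -1.1, 0.7]
width: 0.0186
```

```bash
python3 -c "
from h import *
plan(.575,-.1785,.085,1,.0)"
```

```text
1 rows; clock 5.75 pos [ 0.5697 -0.1763  0.0834] ang 1.17 rv [-0.3  1.   0.2] F [-11.9  -1.1   0.7] w 0.0186
{"linear": [0.0052, 0.0023, -0.0017], "delta_rot": [-0.3, 1.0, 0.2], "fingers": 0.0},
```

Request:
{"method": "send_rows", "body": {"plan": [{"linear": [0.005, 0, 0], "delta_rot": [0, 0.3, 0], "fingers": 0.0}, {"linear": [0.005, 0, 0], "delta_rot": [0, 0.3, 0], "fingers": 0.0}]}}

```text
clock: 5.92
position: [0.57, -0.1759, 0.0821]
ee_rot: [-0.003, 1.0, 0.012, -0.015]
contact_force: [-12.9, -3.0, 8.0]
width: 0.0185
```

Request:
{"method": "send_rows", "body": {"plan": [{"linear": [-0.001, 0, 0], "delta_rot": [0, 0.5, 0], "fingers": 0.085}, {"linear": [0, 0, 0], "delta_rot": [0, 0.8, 0], "fingers": 0.085}, {"linear": [0, 0, 0], "delta_rot": [0, 0.5, 0], "fingers": 0.085}, {"linear": [0, 0, -0.02], "delta_rot": [0, 0, 0], "fingers": 0.085}, {"linear": [0, 0, -0.02], "delta_rot": [0, 0, 0], "fingers": 0.085}, {"linear": [-0.008, 0.015, -0.002], "delta_rot": [0, 0, 0], "fingers": 0.085}, {"linear": [-0.008, 0.02, 0], "delta_rot": [0, 0, 0], "fingers": 0.085}, {"linear": [-0.008, 0.018, 0.005], "delta_rot": [0, 0, 0], "fingers": 0.085}]}}

```text
clock: 6.58
position: [0.5521, -0.2289, 0.1253]
ee_rot: [-0.002, 1.0, 0.014, 0.009]
contact_force: [-0.3, 0.3, -0.3]
width: 0.085
```

```bash
python3 -c "
from h import *
plan(.546,-.235,.085,1,.085)"
```

```text
2 rows; clock 6.5833 pos [ 0.5521 -0.2289  0.1253] ang 1.64 rv [-0.2 -1.1  0.6] F [-0.3  0.3 -0.3] w 0.085
{"linear": [-0.0035, 0.003, 0.0201], "delta_rot": [-0.1, -0.5, 0.3], "fingers": 0.085},
{"linear": [-0.0033, 0.003, 0.0201], "delta_rot": [-0.1, -0.5, 0.3], "fingers": 0.085},
```

Request:
{"method": "send_rows", "body": {"plan": [{"linear": [-0.0035, 0.002, 0.015], "delta_rot": [-0.1, -0.5, 0.3], "fingers": 0.085}, {"linear": [-0.003, 0.001, 0.015], "delta_rot": [-0.1, -0.5, 0.3], "fingers": 0.085}, {"linear": [0, 0, 0.006], "delta_rot": [0, 0, 0], "fingers": 0.04}, {"linear": [0, 0, 0], "delta_rot": [0, 0, 0], "fingers": 0.0}]}}

```text
clock: 6.92
position: [0.549, -0.2379, 0.0921]
ee_rot: [0.003, 1.0, 0.007, 0.007]
contact_force: [-1.4, -0.4, -0.2]
width: 0.0634
```

```bash
python3 -c "
from h import *
plan(.546,-.235,.085,1,.0)"
```

```text
1 rows; clock 6.9167 pos [ 0.549  -0.2379  0.0921] ang 0.76 rv [ 0.4 -0.8 -0.2] F [-1.4 -0.4 -0.2] w 0.0634
{"linear": [-0.0031, -0.003, 0.007], "delta_rot": [0.4, -0.8, -0.2], "fingers": 0.0},
```

Close, then push −x (about −22 mm expected).

Request:
{"method": "send_rows", "body": {"plan": [{"linear": [-0.003, -0.003, 0.006], "delta_rot": [0.4, -0.8, -0.2], "fingers": 0.0}, {"linear": [0, 0, 0], "delta_rot": [0, 0, 0], "fingers": 0.0}, {"linear": [0, 0, 0], "delta_rot": [0, 0, 0], "fingers": 0.0}, {"linear": [0, 0, 0], "delta_rot": [0, 0, 0], "fingers": 0.0}, {"linear": [0, 0, 0], "delta_rot": [0, 0, 0], "fingers": 0.0}, {"linear": [-0.006, 0, 0], "delta_rot": [0, 0, 0], "fingers": 0.0}, {"linear": [-0.006, 0, 0], "delta_rot": [0, 0, 0], "fingers": 0.0}, {"linear": [-0.006, 0, 0], "delta_rot": [0, 0, 0], "fingers": 0.0}]}}

```text
clock: 7.58
position: [0.5314, -0.2343, 0.0874]
ee_rot: [0.001, 1.0, 0.01, 0.003]
contact_force: [1.7, 0.4, -1.2]
width: 0.0179
```

```bash
python3 -c "
from h import *
plan(.524,-.235,.085,1,.0)"
```

```text
1 rows; clock 7.5833 pos [ 0.5314 -0.2343  0.0874] ang 1.16 rv [ 0.1 -0.4  0.2] F [ 1.7  0.4 -1.2] w 0.0179
{"linear": [-0.0074, 0.0005, 0.0024], "delta_rot": [0.1, -0.4, 0.2], "fingers": 0.0},
```

Request:
{"method": "send_rows", "body": {"plan": [{"linear": [-0.004, 0, 0.001], "delta_rot": [0, -0.4, 0], "fingers": 0.0}, {"linear": [-0.004, 0, 0], "delta_rot": [0, 0, 0], "fingers": 0.0}, {"linear": [-0.004, 0, 0], "delta_rot": [0, 0, 0], "fingers": 0.0}, {"linear": [-0.004, 0, 0], "delta_rot": [0, 0, 0], "fingers": 0.0}]}}

```text
clock: 7.92
position: [0.524, -0.2354, 0.0894]
ee_rot: [0.002, 1.0, 0.007, 0.013]
contact_force: [9.1, 3.2, -4.5]
width: 0.0181
```

Request:
{"method": "send_rows", "body": {"plan": [{"linear": [-0.005, 0, 0], "delta_rot": [0, 0, 0], "fingers": 0.0}, {"linear": [-0.005, 0, 0], "delta_rot": [0, 0, 0], "fingers": 0.0}]}}

```text
clock: 8.08
position: [0.5231, -0.2358, 0.0912]
ee_rot: [0.003, 1.0, 0.004, 0.024]
contact_force: [12.8, 2.9, -4.9]
width: 0.0184
```

```bash
python3 -c "
from h import *
plan(.524,-.235,.085,1,.0)"
```

```text
1 rows; clock 8.0833 pos [ 0.5231 -0.2358  0.0912] ang 0.48 rv [ 0.4 -2.8 -0.5] F [12.8  2.9 -4.9] w 0.0184
{"linear": [0.0006, -0.0008, 0.0063], "delta_rot": [0.4, -2.8, -0.5], "fingers": 0.0},
```

Request:
{"method": "send_rows", "body": {"plan": [{"linear": [0.001, 0, 0], "delta_rot": [0, -0.8, 0], "fingers": 0.085}, {"linear": [0, 0, 0], "delta_rot": [0, -1, 0], "fingers": 0.085}, {"linear": [0, 0, 0], "delta_rot": [0, -1, 0], "fingers": 0.085}, {"linear": [0, 0, -0.02], "delta_rot": [0, 0, 0], "fingers": 0.085}, {"linear": [0, 0, -0.03], "delta_rot": [0, 0, 0], "fingers": 0.085}, {"linear": [0, 0, -0.03], "delta_rot": [0, 0, 0], "fingers": 0.085}]}}

```text
clock: 8.58
position: [0.5171, -0.233, 0.1672]
ee_rot: [-0.001, 1.0, 0.004, -0.013]
contact_force: [0.2, -0.0, 0.6]
width: 0.0849
```

```bash
python3 - <<'E'
from h import *
I={n:cv2.imread(f"pics/{n}0.png")[:,:,::-1] for n in C}
B={24:([271,162,285,175],[270,197,287,224],[.6127,.0934,164.3]),40:([219,205,244,223],[292,228,309,265],[.4774,.2258,169.8]),56:([264,210,293,234],[314,201,338,239],[.4622,.0943,156.8]),70:([221,154,245,181],[237,215,268,251],[.6205,.2242,183])}
for w,(t,s,q) in B.items():
    m={"top":wood(I["top"],t),"side":wood(I["side"],s)}
    for k in(["top"],["side"],["top","side"]):
        v,f=fit({n:m[n] for n in k},(w/1e3,.046,.08),[q[0],q[1],np.deg2rad(q[2]),.004]); print(w,k,v[:2].round(4),round(np.rad2deg(v[2])%180,1),round(f,3))
    v,f=fit(m,(w/1e3,.046,.08),[q[0],q[1],np.deg2rad(q[2]),.004],True); print("  zfree",v.round(4),round(f,3))
plan(.4622,.0943,.15,-23,.085)
E
```

```text
24 ['top'] [0.6121 0.0928] 164.5 0.073
24 ['side'] [0.6114 0.098 ] 170.6 0.241
24 ['top', 'side'] [0.6127 0.0935] 164.2 0.346
  zfree [6.1310e-01 9.3600e-02 2.8992e+00 2.0000e-04] 0.32
40 ['top'] [0.4769 0.2256] 170.2 0.054
40 ['side'] [0.479  0.2258] 174.3 0.065
40 ['top', 'side'] [0.4774 0.2258] 169.8 0.142
  zfree [0.4774 0.2257 2.9644 0.0041] 0.14
56 ['top'] [0.4624 0.0942] 156.5 0.049
56 ['side'] [0.4624 0.0973] 155.0 0.144
56 ['top', 'side'] [0.4622 0.0943] 156.9 0.21
  zfree [4.6250e-01 9.4600e-02 2.7269e+00 7.0000e-04] 0.188
70 ['top'] [0.6202 0.224 ] 3.4 0.045
70 ['side'] [0.6205 0.2244] 4.8 0.063
70 ['top', 'side'] [0.6205 0.2242] 3.1 0.108
  zfree [0.6205 0.2242 3.1957 0.0033] 0.108
9 rows; clock 8.5833 pos [ 0.5171 -0.233   0.1672] ang 0.46 rv [ 0.2  1.5 23.5] F [ 0.2 -0.   0.6] w 0.0849
{"linear": [-0.0058, -0.0364, 0.0021], "delta_rot": [0.0, 0.2, 2.6], "fingers": 0.085},
{"linear": [-0.0074, -0.0361, 0.0021], "delta_rot": [0.0, 0.2, 2.6], "fingers": 0.085},
{"linear": [-0.0091, -0.0357, 0.0021], "delta_rot": [0.0, 0.2, 2.6], "fingers": 0.085},
{"linear": [-0.0107, -0.0353, 0.0021], "delta_rot": [0.0, 0.2, 2.6], "fingers": 0.085},
{"linear": [-0.0123, -0.0348, 0.0021], "delta_rot": [0.0, 0.2, 2.6], "fingers": 0.085},
{"linear": [-0.0138, -0.0342, 0.0021], "delta_rot": [0.0, 0.2, 2.6], "fingers": 0.085},
{"linear": [-0.0154, -0.0335, 0.002], "delta_rot": [0.0, 0.2, 2.6], "fingers": 0.085},
{"linear": [-0.0169, -0.0328, 0.002], "delta_rot": [0.0, 0.2, 2.6], "fingers": 0.085},
{"linear": [-0.0184, -0.032, 0.002], "delta_rot": [0.0, 0.2, 2.6], "fingers": 0.085},
```

Request:
{"method": "send_rows", "body": {"plan": [{"linear": [-0.006, -0.036, 0.002], "delta_rot": [0, 0.2, 2.6], "fingers": 0.085}, {"linear": [-0.0075, -0.036, 0.002], "delta_rot": [0, 0.2, 2.6], "fingers": 0.085}, {"linear": [-0.009, -0.0355, 0.002], "delta_rot": [0, 0.2, 2.6], "fingers": 0.085}, {"linear": [-0.0105, -0.035, 0.002], "delta_rot": [0, 0.2, 2.6], "fingers": 0.085}, {"linear": [-0.012, -0.035, 0.002], "delta_rot": [0, 0.2, 2.6], "fingers": 0.085}, {"linear": [-0.014, -0.034, 0.002], "delta_rot": [0, 0.2, 2.6], "fingers": 0.085}, {"linear": [-0.0155, -0.0335, 0.002], "delta_rot": [0, 0.2, 2.6], "fingers": 0.085}, {"linear": [-0.017, -0.033, 0.002], "delta_rot": [0, 0.2, 2.6], "fingers": 0.085}, {"linear": [-0.0185, -0.03, 0.002], "delta_rot": [0, 0.2, 2.6], "fingers": 0.085}, {"linear": [0, 0, 0], "delta_rot": [0, 0, 0], "fingers": 0.085}]}}

```text
clock: 9.42
position: [0.4608, 0.0951, 0.1526]
ee_rot: [0.012, 0.977, -0.213, 0.003]
contact_force: [-0.0, 0.1, -0.2]
width: 0.0853
```

```bash
python3 -c "
from h import *
plan(.4624,.0942,.115,-23.4,.085)"
```

```text
1 rows; clock 9.4167 pos [0.4608 0.0951 0.1526] ang -24.54 rv [ 1.2 -0.6 -1.1] F [-0.   0.1 -0.2] w 0.0853
{"linear": [0.0015, -0.0007, 0.0376], "delta_rot": [1.2, -0.6, -1.1], "fingers": 0.085},
```

Request:
{"method": "send_rows", "body": {"plan": [{"linear": [0.0015, -0.0007, 0.018], "delta_rot": [1.2, -0.6, -1.1], "fingers": 0.085}, {"linear": [0, 0, 0.016], "delta_rot": [0, 0, 0], "fingers": 0.085}, {"linear": [0, 0, 0], "delta_rot": [0, 0, 0], "fingers": 0.085}]}}

```text
clock: 9.67
position: [0.4608, 0.0964, 0.1187]
ee_rot: [0.002, 0.98, -0.198, -0.001]
contact_force: [-0.6, 0.2, 0.3]
width: 0.0851
```

```bash
python3 -c "
from h import *
plan(.4624,.0942,.08,-23.4,.085)"
```

```text
1 rows; clock 9.6667 pos [0.4608 0.0964 0.1187] ang -22.79 rv [0.3 0.1 0.6] F [-0.6  0.2  0.3] w 0.0851
{"linear": [0.0024, 0.0012, 0.0387], "delta_rot": [0.3, 0.1, 0.6], "fingers": 0.085},
```

Request:
{"method": "send_rows", "body": {"plan": [{"linear": [0.0024, 0.0012, 0.013], "delta_rot": [0.3, 0, 0.5], "fingers": 0.085}, {"linear": [0, 0, 0.014], "delta_rot": [0, 0, 0], "fingers": 0.085}, {"linear": [0, 0, 0.008], "delta_rot": [0, 0, 0], "fingers": 0.085}, {"linear": [0, 0, 0], "delta_rot": [0, 0, 0], "fingers": 0.085}]}}

```text
clock: 10.0
position: [0.4626, 0.0914, 0.084]
ee_rot: [0.002, 0.979, -0.201, -0.002]
contact_force: [-0.1, 0.3, -0.3]
width: 0.0848
```

```bash
python3 -c "
from h import *
plan(.4624,.0942,.08,-23.4,.04)"
```

```text
1 rows; clock 10.0 pos [0.4626 0.0914 0.084 ] ang -23.25 rv [0.2 0.2 0.2] F [-0.1  0.3 -0.3] w 0.0848
{"linear": [-0.0013, -0.0025, 0.004], "delta_rot": [0.2, 0.2, 0.2], "fingers": 0.04},
```

Request:
{"method": "send_rows", "body": {"plan": [{"linear": [-0.0013, -0.0025, 0.005], "delta_rot": [0.2, 0.2, 0.2], "fingers": 0.0}, {"linear": [0, 0, 0], "delta_rot": [0, 0, 0], "fingers": 0.0}, {"linear": [0, 0, 0], "delta_rot": [0, 0, 0], "fingers": 0.0}, {"linear": [0, 0, 0], "delta_rot": [0, 0, 0], "fingers": 0.0}], "force": 50}}

```text
clock: 10.33
position: [0.4638, 0.0932, 0.0806]
ee_rot: [0.001, 0.979, -0.204, 0.001]
contact_force: [0.3, 0.0, -1.7]
width: 0.0552
```

```bash
python3 -c "
from h import *
plan(.4624,.0942,.08,-23.4,.0)"
```

```text
1 rows; clock 10.3333 pos [0.4638 0.0932 0.0806] ang -23.51 rv [ 0.  -0.2 -0.1] F [ 0.3  0.  -1.7] w 0.0552
{"linear": [-0.0017, -0.0003, 0.0006], "delta_rot": [0.0, -0.2, -0.1], "fingers": 0.0},
```

Request:
{"method": "send_rows", "body": {"plan": [{"linear": [0, 0, -0.015], "delta_rot": [0, 0, 0], "fingers": 0.0}, {"linear": [0, 0, -0.03], "delta_rot": [0, 0, 0], "fingers": 0.0}, {"linear": [0, 0, -0.035], "delta_rot": [0, 0, 0], "fingers": 0.0}, {"linear": [0, 0, -0.035], "delta_rot": [0, 0, 0], "fingers": 0.0}]}}

```text
clock: 10.67
position: [0.4577, 0.093, 0.193]
ee_rot: [0.003, 0.979, -0.204, -0.008]
contact_force: [0.8, -0.5, -1.2]
width: 0.0551
```

```bash
python3 -c "
from h import *
plan(.6246,-.2345,.19,0.9,.0,12)"
```

```text
12 rows; clock 10.6667 pos [0.4577 0.093  0.193 ] ang -23.49 rv [  0.4   0.9 -24.4] F [ 0.8 -0.5 -1.2] w 0.0551
{"linear": [0.0236, 0.0195, 0.0001], "delta_rot": [0.0, 0.1, -2.0], "fingers": 0.0},
{"linear": [0.0229, 0.0203, 0.0001], "delta_rot": [0.0, 0.1, -2.0], "fingers": 0.0},
{"linear": [0.0222, 0.0211, 0.0001], "delta_rot": [0.0, 0.1, -2.0], "fingers": 0.0},
{"linear": [0.0214, 0.0219, 0.0002], "delta_rot": [0.0, 0.1, -2.0], "fingers": 0.0},
{"linear": [0.0206, 0.0226, 0.0002], "delta_rot": [0.0, 0.1, -2.0], "fingers": 0.0},
{"linear": [0.0198, 0.0233, 0.0002], "delta_rot": [0.0, 0.1, -2.0], "fingers": 0.0},
{"linear": [0.019, 0.024, 0.0002], "delta_rot": [0.0, 0.1, -2.0], "fingers": 0.0},
{"linear": [0.0181, 0.0247, 0.0002], "delta_rot": [0.0, 0.1, -2.0], "fingers": 0.0},
{"linear": [0.0172, 0.0253, 0.0002], "delta_rot": [0.0, 0.1, -2.0], "fingers": 0.0},
{"linear": [0.0163, 0.0259, 0.0002], "delta_rot": [0.0, 0.1, -2.0], "fingers": 0.0},
{"linear": [0.0154, 0.0265, 0.0002], "delta_rot": [0.0, 0.1, -2.0], "fingers": 0.0},
{"linear": [0.0144, 0.027, 0.0002], "delta_rot": [0.0, 0.1, -2.0], "fingers": 0.0},
```

Request:
{"method": "send_rows", "body": {"plan": [{"linear": [0.0235, 0.0195, 0], "delta_rot": [0, 0.1, -2], "fingers": 0.0}, {"linear": [0.023, 0.02, 0], "delta_rot": [0, 0.1, -2], "fingers": 0.0}, {"linear": [0.022, 0.021, 0], "delta_rot": [0, 0.1, -2], "fingers": 0.0}, {"linear": [0.0215, 0.022, 0], "delta_rot": [0, 0.1, -2], "fingers": 0.0}, {"linear": [0.0205, 0.0225, 0], "delta_rot": [0, 0.1, -2], "fingers": 0.0}, {"linear": [0.02, 0.0235, 0], "delta_rot": [0, 0.1, -2], "fingers": 0.0}, {"linear": [0.019, 0.024, 0], "delta_rot": [0, 0.1, -2], "fingers": 0.0}, {"linear": [0.018, 0.0245, 0], "delta_rot": [0, 0.1, -2], "fingers": 0.0}, {"linear": [0.017, 0.0255, 0], "delta_rot": [0, 0.1, -2], "fingers": 0.0}, {"linear": [0.0165, 0.026, 0], "delta_rot": [0, 0.1, -2], "fingers": 0.0}, {"linear": [0.0155, 0.024, 0], "delta_rot": [0, 0.1, -2], "fingers": 0.0}, {"linear": [0.01, 0.018, 0], "delta_rot": [0, 0.1, -2], "fingers": 0.0}]}}

```text
clock: 11.67
position: [0.6307, -0.23, 0.2098]
ee_rot: [0.003, 1.0, 0.019, 0.012]
contact_force: [0.5, 0.7, -0.9]
width: 0.0554
```

```bash
python3 -c "
from h import *
plan(.6246,-.2345,.16,0.9,.0)"
```

```text
2 rows; clock 11.6667 pos [ 0.6307 -0.23    0.2098] ang 2.22 rv [ 0.4 -1.4  1.3] F [ 0.5  0.7 -0.9] w 0.0554
{"linear": [-0.0038, 0.002, 0.0248], "delta_rot": [0.2, -0.7, 0.7], "fingers": 0.0},
{"linear": [-0.0034, 0.0021, 0.0249], "delta_rot": [0.2, -0.7, 0.7], "fingers": 0.0},
```

Request:
{"method": "send_rows", "body": {"plan": [{"linear": [-0.004, 0.002, 0.025], "delta_rot": [0.2, -0.7, 0.7], "fingers": 0.0}, {"linear": [-0.003, 0.001, 0.025], "delta_rot": [0.2, -0.7, 0.6], "fingers": 0.0}, {"linear": [0, 0, 0.008], "delta_rot": [0, 0, 0], "fingers": 0.0}, {"linear": [0, 0, 0], "delta_rot": [0, 0, 0], "fingers": 0.0}]}}

```text
clock: 12.0
position: [0.6283, -0.2412, 0.1512]
ee_rot: [0.002, 1.0, 0.006, 0.003]
contact_force: [-0.2, 0.5, -1.3]
width: 0.0552
```

```bash
python3 - <<'E'
from h import *
plan(.6246,-.2345,.142,0.9,.0)
a=manip.get_image("top")[140:240,330:420]; b=manip.get_image("side")[145:210,275:375]
cv2.imwrite("pics/d.png",np.hstack([cv2.resize(a,(400,444),interpolation=cv2.INTER_CUBIC),cv2.resize(cv2.copyMakeBorder(b,0,35,0,0,0),(400,444),interpolation=cv2.INTER_CUBIC)])[:,:,::-1])
E
```

```text
1 rows; clock 12.0 pos [ 0.6283 -0.2412  0.1512] ang 0.67 rv [ 0.3 -0.3 -0.2] F [-0.2  0.5 -1.3] w 0.0552
{"linear": [-0.0036, -0.0068, 0.0092], "delta_rot": [0.3, -0.3, -0.2], "fingers": 0.0},
```

View pics/d.png

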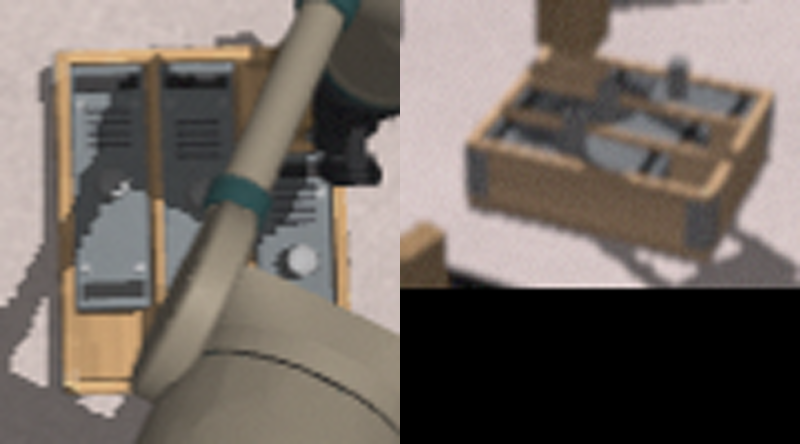

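Request:
{"method": "send_rows", "body": {"plan": [{"linear": [-0.0036, -0.007, 0.006], "delta_rot": [0.3, -0.3, -0.2], "fingers": 0.0}, {"linear": [0, 0, 0], "delta_rot": [0, 0, 0], "fingers": 0.0}]}}

```text
clock: 12.27
position: [0.626, -0.2332, 0.1493]
ee_rot: [0.001, 1.0, 0.008, 0.003]
contact_force: [-1.1, 0.8, -1.9]
width: 0.0549
```

```bash
python3 -c "
from h import *
plan(.6246,-.2345,.13,0.9,.0)"
```

```text
1 rows; clock 12.2667 pos [ 0.626  -0.2332  0.1493] ang 0.97 rv [ 0.1 -0.3  0.1] F [-1.1  0.8 -1.9] w 0.0549
{"linear": [-0.0015, 0.0013, 0.0192], "delta_rot": [0.1, -0.3, 0.1], "fingers": 0.0},
```

Request:
{"method": "send_rows", "body": {"plan": [{"linear": [-0.0015, 0.001, 0.01], "delta_rot": [0.1, -0.3, 0.1], "fingers": 0.0}, {"linear": [0, 0, 0.007], "delta_rot": [0, 0, 0], "fingers": 0.0}]}}

```text
clock: 12.43
position: [0.6262, -0.2337, 0.1353]
ee_rot: [0.001, 1.0, 0.008, 0.003]
contact_force: [0.8, 0.9, -0.7]
width: 0.0551
```

```bash
python3 -c "
from h import *
plan(.6246,-.2345,.12,0.9,.0)"
```

```text
1 rows; clock 12.4333 pos [ 0.6262 -0.2337  0.1353] ang 0.97 rv [ 0.1 -0.4  0.1] F [ 0.8  0.9 -0.7] w 0.0551
{"linear": [-0.0017, 0.0007, 0.0153], "delta_rot": [0.1, -0.4, 0.1], "fingers": 0.0},
```

Request:
{"method": "send_rows", "body": {"plan": [{"linear": [-0.0017, 0.0007, 0.005], "delta_rot": [0.1, -0.4, 0.1], "fingers": 0.0}, {"linear": [0, 0, 0.006], "delta_rot": [0, 0, 0], "fingers": 0.0}, {"linear": [0, 0, 0.004], "delta_rot": [0, 0, 0], "fingers": 0.0}]}}

```text
clock: 12.68
position: [0.6246, -0.2339, 0.1191]
ee_rot: [0.001, 1.0, 0.008, -0.0]
contact_force: [0.1, -0.5, -1.7]
width: 0.055
```

```bash
python3 -c "
from h import *
plan(.6246,-.2345,.1,0.9,.0)"
```

```text
1 rows; clock 12.6833 pos [ 0.6246 -0.2339  0.1191] ang 0.91 rv [0.1 0.  0. ] F [ 0.1 -0.5 -1.7] w 0.055
{"linear": [0.0, 0.0006, 0.0191], "delta_rot": [0.1, 0.0, 0.0], "fingers": 0.0},
```

Request:
{"method": "send_rows", "body": {"plan": [{"linear": [0, 0, 0.01], "delta_rot": [0, 0, 0], "fingers": 0.0}, {"linear": [0, 0, 0.01], "delta_rot": [0, 0, 0], "fingers": 0.0}, {"linear": [0, 0, 0.008], "delta_rot": [0, 0, 0], "fingers": 0.0}]}}

```text
clock: 12.93
position: [0.6251, -0.2344, 0.0892]
ee_rot: [0.001, 1.0, 0.008, 0.001]
contact_force: [-0.2, -0.4, -1.4]
width: 0.0552
```

```bash
python3 -c "
from h import *
plan(.6246,-.2345,.082,0.9,.0)"
```

```text
1 rows; clock 12.9333 pos [ 0.6251 -0.2344  0.0892] ang 0.9 rv [ 0.1 -0.1 -0. ] F [-0.2 -0.4 -1.4] w 0.0552
{"linear": [-0.0005, 0.0001, 0.0072], "delta_rot": [0.1, -0.1, -0.0], "fingers": 0.0},
```

Request:
{"method": "send_rows", "body": {"plan": [{"linear": [0, 0, 0.004], "delta_rot": [0, 0, 0], "fingers": 0.0}, {"linear": [0, 0, 0.004], "delta_rot": [0, 0, 0], "fingers": 0.0}, {"linear": [0, 0, 0.002], "delta_rot": [0, 0, 0], "fingers": 0.0}]}}

```text
clock: 13.18
position: [0.6249, -0.2342, 0.082]
ee_rot: [0.001, 1.0, 0.008, 0.001]
contact_force: [-3.9, 1.3, 6.2]
width: 0.0549
```

Request:
{"method": "send_rows", "body": {"plan": [{"linear": [0, 0, -0.001], "delta_rot": [0, 0, 0], "fingers": 0.085}, {"linear": [0, 0, -0.001], "delta_rot": [0, 0, 0], "fingers": 0.085}, {"linear": [0, 0, -0.002], "delta_rot": [0, 0, 0], "fingers": 0.085}, {"linear": [0, 0, -0.02], "delta_rot": [0, 0, 0], "fingers": 0.085}, {"linear": [0, 0, -0.03], "delta_rot": [0, 0, 0], "fingers": 0.085}, {"linear": [0, 0, -0.03], "delta_rot": [0, 0, 0], "fingers": 0.085}]}}

```text
clock: 13.68
position: [0.6212, -0.2327, 0.1608]
ee_rot: [-0.003, 1.0, 0.008, -0.006]
contact_force: [0.1, 0.1, 0.5]
width: 0.0853
```

```bash
python3 -c "
from h import *
plan(.4771,.2257,.15,-10,.085,12)"
```

```text
13 rows; clock 13.6833 pos [ 0.6212 -0.2327  0.1608] ang 0.87 rv [-0.2  0.7 10.9] F [0.1 0.1 0.5] w 0.0853
{"linear": [-0.0105, -0.0354, 0.0011], "delta_rot": [-0.0, 0.1, 0.8], "fingers": 0.085},
{"linear": [-0.0111, -0.0353, 0.0011], "delta_rot": [-0.0, 0.1, 0.8], "fingers": 0.085},
{"linear": [-0.0116, -0.0351, 0.0011], "delta_rot": [-0.0, 0.1, 0.8], "fingers": 0.085},
{"linear": [-0.0121, -0.0349, 0.0011], "delta_rot": [-0.0, 0.1, 0.8], "fingers": 0.085},
{"linear": [-0.0126, -0.0347, 0.001], "delta_rot": [-0.0, 0.1, 0.8], "fingers": 0.085},
{"linear": [-0.0131, -0.0346, 0.001], "delta_rot": [-0.0, 0.1, 0.8], "fingers": 0.085},
{"linear": [-0.0136, -0.0344, 0.001], "delta_rot": [-0.0, 0.1, 0.8], "fingers": 0.085},
{"linear": [-0.0141, -0.0342, 0.001], "delta_rot": [-0.0, 0.1, 0.8], "fingers": 0.085},
{"linear": [-0.0146, -0.034, 0.001], "delta_rot": [-0.0, 0.1, 0.8], "fingers": 0.085},
{"linear": [-0.0151, -0.0337, 0.0009], "delta_rot": [-0.0, 0.1, 0.8], "fingers": 0.085},
{"linear": [-0.0156, -0.0335, 0.0009], "delta_rot": [-0.0, 0.1, 0.8], "fingers": 0.085},
{"linear": [-0.0161, -0.0333, 0.0009], "delta_rot": [-0.0, 0.1, 0.8], "fingers": 0.085},
{"linear": [-0.0166, -0.033, 0.0009], "delta_rot": [-0.0, 0.1, 0.8], "fingers": 0.085},
```

Request:
{"method": "send_rows", "body": {"plan": [{"linear": [-0.0105, -0.0355, 0], "delta_rot": [0, 0.1, 0.9], "fingers": 0.085}, {"linear": [-0.011, -0.0355, 0], "delta_rot": [0, 0.1, 0.9], "fingers": 0.085}, {"linear": [-0.0115, -0.035, 0], "delta_rot": [0, 0.1, 0.9], "fingers": 0.085}, {"linear": [-0.012, -0.035, 0], "delta_rot": [0, 0.1, 0.9], "fingers": 0.085}, {"linear": [-0.0125, -0.0345, 0], "delta_rot": [0, 0.1, 0.9], "fingers": 0.085}, {"linear": [-0.013, -0.0345, 0], "delta_rot": [0, 0.1, 0.9], "fingers": 0.085}, {"linear": [-0.0135, -0.0345, 0], "delta_rot": [0, 0.1, 0.9], "fingers": 0.085}, {"linear": [-0.014, -0.034, 0], "delta_rot": [0, 0.1, 0.9], "fingers": 0.085}, {"linear": [-0.0145, -0.034, 0], "delta_rot": [0, 0.1, 0.9], "fingers": 0.085}, {"linear": [-0.015, -0.0335, 0], "delta_rot": [0, 0.1, 0.9], "fingers": 0.085}, {"linear": [-0.0155, -0.0335, 0], "delta_rot": [0, 0, 0.9], "fingers": 0.085}, {"linear": [-0.013, -0.025, 0], "delta_rot": [0, 0, 0.9], "fingers": 0.085}]}}

```text
clock: 14.68
position: [0.5009, 0.1894, 0.1644]
ee_rot: [0.002, 0.995, -0.098, 0.016]
contact_force: [-0.2, 0.5, 0.8]
width: 0.0847
```

```bash
python3 -c "
from h import *
plan(.4771,.2257,.12,-10,.085)"
```

```text
2 rows; clock 14.6833 pos [0.5009 0.1894 0.1644] ang -11.24 rv [ 0.1 -1.8 -1.2] F [-0.2  0.5  0.8] w 0.0847
{"linear": [-0.0159, -0.0155, 0.0217], "delta_rot": [0.0, -0.9, -0.6], "fingers": 0.085},
{"linear": [-0.0154, -0.0156, 0.022], "delta_rot": [0.0, -0.9, -0.6], "fingers": 0.085},
```

Request:
{"method": "send_rows", "body": {"plan": [{"linear": [-0.016, -0.0155, 0.015], "delta_rot": [0, -0.9, -0.6], "fingers": 0.085}, {"linear": [-0.012, -0.0125, 0.015], "delta_rot": [0, -0.9, -0.6], "fingers": 0.085}, {"linear": [0, 0, 0.005], "delta_rot": [0, 0, 0], "fingers": 0.085}, {"linear": [0, 0, 0], "delta_rot": [0, 0, 0], "fingers": 0.085}]}}

```text
clock: 15.02
position: [0.477, 0.2303, 0.1286]
ee_rot: [-0.001, 0.997, -0.083, 0.001]
contact_force: [0.1, -0.8, 0.2]
width: 0.0845
```

```bash
python3 -c "
from h import *
plan(.4771,.2257,.081,-10,.085)"
```

```text
2 rows; clock 15.0167 pos [0.477  0.2303 0.1286] ang -9.52 rv [-0.1 -0.1  0.5] F [ 0.1 -0.8  0.2] w 0.0845
{"linear": [0.0004, 0.0023, 0.0238], "delta_rot": [-0.1, -0.1, 0.2], "fingers": 0.085},
{"linear": [0.0004, 0.0023, 0.0238], "delta_rot": [-0.1, -0.1, 0.2], "fingers": 0.085},
```

Request:
{"method": "send_rows", "body": {"plan": [{"linear": [0.0005, 0.0045, 0.015], "delta_rot": [0, 0, 0.5], "fingers": 0.085}, {"linear": [0, 0, 0.016], "delta_rot": [0, 0, 0], "fingers": 0.085}, {"linear": [0, 0, 0.01], "delta_rot": [0, 0, 0], "fingers": 0.085}, {"linear": [0, 0, 0], "delta_rot": [0, 0, 0], "fingers": 0.085}]}}

```text
clock: 15.35
position: [0.4808, 0.2236, 0.0883]
ee_rot: [-0.001, 0.996, -0.088, 0.005]
contact_force: [0.2, -0.9, 0.2]
width: 0.0851
```

```bash
python3 -c "
from h import *
plan(.4771,.2257,.081,-10,.085)"
```

```text
1 rows; clock 15.35 pos [0.4808 0.2236 0.0883] ang -10.12 rv [-0.2 -0.5 -0.1] F [ 0.2 -0.9  0.2] w 0.0851
{"linear": [-0.004, -0.0014, 0.0073], "delta_rot": [-0.2, -0.5, -0.1], "fingers": 0.085},
```

Request:
{"method": "send_rows", "body": {"plan": [{"linear": [-0.004, -0.0014, 0.006], "delta_rot": [-0.2, -0.5, 0], "fingers": 0.06}, {"linear": [0, 0, 0.001], "delta_rot": [0, 0, 0], "fingers": 0.0}, {"linear": [0, 0, 0], "delta_rot": [0, 0, 0], "fingers": 0.0}, {"linear": [0, 0, 0], "delta_rot": [0, 0, 0], "fingers": 0.0}, {"linear": [0, 0, 0], "delta_rot": [0, 0, 0], "fingers": 0.0}, {"linear": [0, 0, 0], "delta_rot": [0, 0, 0], "fingers": 0.0}]}}

```text
clock: 15.85
position: [0.4804, 0.2239, 0.0837]
ee_rot: [-0.0, 0.996, -0.09, 0.002]
contact_force: [0.2, -0.0, -0.5]
width: 0.0393
```

```bash
python3 -c "
from h import *
plan(.4771,.2257,.081,-10,.085)"
```

```text
1 rows; clock 15.85 pos [0.4804 0.2239 0.0837] ang -10.34 rv [-0.  -0.3 -0.3] F [ 0.2 -0.  -0.5] w 0.0393
{"linear": [-0.0036, -0.0011, 0.0027], "delta_rot": [-0.0, -0.3, -0.3], "fingers": 0.085},
```

Request:
{"method": "send_rows", "body": {"plan": [{"linear": [0, 0, -0.015], "delta_rot": [0, 0, 0], "fingers": 0.0}, {"linear": [0, 0, -0.03], "delta_rot": [0, 0, 0], "fingers": 0.0}, {"linear": [0, 0, -0.035], "delta_rot": [0, 0, 0], "fingers": 0.0}, {"linear": [0, 0, -0.035], "delta_rot": [0, 0, 0], "fingers": 0.0}]}}

```text
clock: 16.18
position: [0.4746, 0.2222, 0.195]
ee_rot: [0.004, 0.996, -0.09, -0.006]
contact_force: [-0.2, 0.1, -0.1]
width: 0.0391
```

```bash
python3 -c "
from h import *
plan(.4758,-.126,.19,0.9,.0,12)"
```

```text
12 rows; clock 16.1833 pos [0.4746 0.2222 0.195 ] ang -10.33 rv [  0.4   0.7 -11.2] F [-0.2  0.1 -0.1] w 0.0391
{"linear": [0.0053, 0.0285, 0.0006], "delta_rot": [0.0, 0.1, -0.9], "fingers": 0.0},
{"linear": [0.0048, 0.0286, 0.0006], "delta_rot": [0.0, 0.1, -0.9], "fingers": 0.0},
{"linear": [0.0044, 0.0287, 0.0006], "delta_rot": [0.0, 0.1, -0.9], "fingers": 0.0},
{"linear": [0.0039, 0.0288, 0.0006], "delta_rot": [0.0, 0.1, -0.9], "fingers": 0.0},
{"linear": [0.0034, 0.0288, 0.0005], "delta_rot": [0.0, 0.1, -0.9], "fingers": 0.0},
{"linear": [0.003, 0.0289, 0.0005], "delta_rot": [0.0, 0.1, -0.9], "fingers": 0.0},
{"linear": [0.0025, 0.0289, 0.0005], "delta_rot": [0.0, 0.1, -0.9], "fingers": 0.0},
{"linear": [0.002, 0.0289, 0.0005], "delta_rot": [0.0, 0.1, -0.9], "fingers": 0.0},
{"linear": [0.0015, 0.029, 0.0005], "delta_rot": [0.0, 0.1, -0.9], "fingers": 0.0},
{"linear": [0.0011, 0.029, 0.0005], "delta_rot": [0.0, 0.1, -0.9], "fingers": 0.0},
{"linear": [0.0006, 0.029, 0.0005], "delta_rot": [0.0, 0.1, -0.9], "fingers": 0.0},
{"linear": [0.0001, 0.029, 0.0004], "delta_rot": [0.0, 0.1, -0.9], "fingers": 0.0},
```

Request:
{"method": "send_rows", "body": {"plan": [{"linear": [0.005, 0.0285, 0], "delta_rot": [0, 0.1, -1], "fingers": 0.0}, {"linear": [0.005, 0.0285, 0], "delta_rot": [0, 0.1, -1], "fingers": 0.0}, {"linear": [0.0045, 0.0285, 0], "delta_rot": [0, 0.1, -1], "fingers": 0.0}, {"linear": [0.004, 0.029, 0], "delta_rot": [0, 0.1, -1], "fingers": 0.0}, {"linear": [0.0035, 0.029, 0], "delta_rot": [0, 0.1, -1], "fingers": 0.0}, {"linear": [0.003, 0.029, 0], "delta_rot": [0, 0.1, -1], "fingers": 0.0}, {"linear": [0.0025, 0.029, 0], "delta_rot": [0, 0.1, -1], "fingers": 0.0}, {"linear": [0.002, 0.029, 0], "delta_rot": [0, 0.1, -1], "fingers": 0.0}, {"linear": [0.0015, 0.029, 0], "delta_rot": [0, 0.1, -1], "fingers": 0.0}, {"linear": [0.001, 0.029, 0], "delta_rot": [0, 0.1, -1], "fingers": 0.0}, {"linear": [0.0005, 0.029, 0], "delta_rot": [0, 0.1, -1], "fingers": 0.0}, {"linear": [0, 0.022, 0], "delta_rot": [0, 0, 0], "fingers": 0.0}]}}

```text
clock: 17.18
position: [0.4866, -0.1266, 0.21]
ee_rot: [0.001, 1.0, 0.017, 0.019]
contact_force: [0.5, -0.6, -1.0]
width: 0.039
```

```bash
python3 -c "
from h import *
plan(.4758,-.126,.155,0.9,.0)"
```

```text
2 rows; clock 17.1833 pos [ 0.4866 -0.1266  0.21  ] ang 1.97 rv [ 0.1 -2.1  1.1] F [ 0.5 -0.6 -1. ] w 0.039
{"linear": [-0.0064, -0.0005, 0.0273], "delta_rot": [0.1, -1.1, 0.5], "fingers": 0.0},
{"linear": [-0.0059, -0.0005, 0.0274], "delta_rot": [0.1, -1.1, 0.5], "fingers": 0.0},
```

Request:
{"method": "send_rows", "body": {"plan": [{"linear": [-0.0064, -0.004, 0.022], "delta_rot": [0.1, -1.1, 0.5], "fingers": 0.0}, {"linear": [-0.006, 0, 0.022], "delta_rot": [0.1, -1.1, 0.5], "fingers": 0.0}, {"linear": [0, 0, 0], "delta_rot": [0, 0, 0], "fingers": 0.0}]}}

```text
clock: 17.43
position: [0.477, -0.1302, 0.1669]
ee_rot: [0.002, 1.0, 0.005, 0.002]
contact_force: [-1.5, 0.9, -1.8]
width: 0.0392
```

```bash
python3 -c "
from h import *
plan(.4758,-.126,.145,0.9,.0)"
```

```text
1 rows; clock 17.4333 pos [ 0.477  -0.1302  0.1669] ang 0.52 rv [ 0.3 -0.3 -0.4] F [-1.5  0.9 -1.8] w 0.0392
{"linear": [-0.0013, -0.0043, 0.0219], "delta_rot": [0.3, -0.3, -0.4], "fingers": 0.0},
```

Request:
{"method": "send_rows", "body": {"plan": [{"linear": [-0.0013, -0.0043, 0.01], "delta_rot": [0.3, -0.3, -0.4], "fingers": 0.0}, {"linear": [0, 0, 0.01], "delta_rot": [0, 0, 0], "fingers": 0.0}, {"linear": [0, 0, 0], "delta_rot": [0, 0, 0], "fingers": 0.0}]}}

```text
clock: 17.68
position: [0.4764, -0.1252, 0.1471]
ee_rot: [-0.001, 1.0, 0.009, 0.001]
contact_force: [-0.5, 0.7, -0.4]
width: 0.0395
```

```bash
python3 -c "
from h import *
plan(.4758,-.126,.12,0.9,.0)"
```

```text
1 rows; clock 17.6833 pos [ 0.4764 -0.1252  0.1471] ang 1.01 rv [-0.1 -0.1  0.1] F [-0.5  0.7 -0.4] w 0.0395
{"linear": [-0.0007, 0.0008, 0.0271], "delta_rot": [-0.1, -0.1, 0.1], "fingers": 0.0},
```

Request:
{"method": "send_rows", "body": {"plan": [{"linear": [-0.0007, 0.0008, 0.006], "delta_rot": [0, -0.1, 0], "fingers": 0.0}, {"linear": [0, 0, 0.005], "delta_rot": [0, 0, 0], "fingers": 0.0}, {"linear": [0, 0, 0.005], "delta_rot": [0, 0, 0], "fingers": 0.0}, {"linear": [0, 0, 0.005], "delta_rot": [0, 0, 0], "fingers": 0.0}]}}

```text
clock: 18.02
position: [0.478, -0.125, 0.1275]
ee_rot: [0.0, 1.0, 0.01, 0.003]
contact_force: [-0.7, -0.2, -1.6]
width: 0.0392
```

```bash
python3 -c "
from h import *
plan(.4758,-.126,.088,0.9,.0)"
```

```text
1 rows; clock 18.0167 pos [ 0.478  -0.125   0.1275] ang 1.19 rv [ 0.  -0.3  0.3] F [-0.7 -0.2 -1.6] w 0.0392
{"linear": [-0.0024, 0.0009, 0.0395], "delta_rot": [0.0, -0.3, 0.3], "fingers": 0.0},
```

Request:
{"method": "send_rows", "body": {"plan": [{"linear": [-0.0024, 0.0009, 0.005], "delta_rot": [0, -0.3, 0.3], "fingers": 0.0}, {"linear": [-0.0005, 0, 0.008], "delta_rot": [0, 0, 0], "fingers": 0.0}, {"linear": [-0.0005, 0, 0.008], "delta_rot": [0, 0, 0], "fingers": 0.0}]}}

```text
clock: 18.27
position: [0.4754, -0.1261, 0.1058]
ee_rot: [0.001, 1.0, 0.008, 0.001]
contact_force: [0.4, -0.3, -0.9]
width: 0.0396
```

```bash
python3 -c "
from h import *
plan(.4758,-.126,.086,0.9,.0)"
```

```text
1 rows; clock 18.2667 pos [ 0.4754 -0.1261  0.1058] ang 0.9 rv [ 0.1 -0.2 -0. ] F [ 0.4 -0.3 -0.9] w 0.0396
{"linear": [0.0004, -0.0002, 0.0198], "delta_rot": [0.1, -0.2, -0.0], "fingers": 0.0},
```

Request:
{"method": "send_rows", "body": {"plan": [{"linear": [0, 0, 0.007], "delta_rot": [0.1, -0.2, 0], "fingers": 0.0}, {"linear": [0, 0, 0.007], "delta_rot": [0, 0, 0], "fingers": 0.0}, {"linear": [0, 0, 0.004], "delta_rot": [0, 0, 0], "fingers": 0.0}, {"linear": [0, 0, 0.003], "delta_rot": [0, 0, 0], "fingers": 0.0}]}}

```text
clock: 18.6
position: [0.4747, -0.1262, 0.0844]
ee_rot: [-0.0, 1.0, 0.008, -0.002]
contact_force: [-16.0, 4.9, 65.3]
width: 0.0389
```

Request:
{"method": "send_rows", "body": {"plan": [{"linear": [0, 0, -0.001], "delta_rot": [0, 0, 0], "fingers": 0.085}, {"linear": [0, 0, -0.001], "delta_rot": [0, 0, 0], "fingers": 0.085}, {"linear": [0, 0, -0.002], "delta_rot": [0, 0, 0], "fingers": 0.085}, {"linear": [0, 0, -0.02], "delta_rot": [0, 0, 0], "fingers": 0.085}, {"linear": [0, 0, -0.03], "delta_rot": [0, 0, 0], "fingers": 0.085}, {"linear": [0, 0, -0.03], "delta_rot": [0, 0, 0], "fingers": 0.085}]}}

```text
clock: 19.1
position: [0.4708, -0.1248, 0.1651]
ee_rot: [-0.003, 1.0, 0.008, -0.009]
contact_force: [0.9, -0.4, -0.8]
width: 0.0854
```

```bash
python3 -c "
from h import *
plan(.6121,.0928,.15,-15.5,.085,8)"
```

```text
8 rows; clock 19.1 pos [ 0.4708 -0.1248  0.1651] ang 0.88 rv [-0.2  1.  16.4] F [ 0.9 -0.4 -0.8] w 0.0854
{"linear": [0.0181, -0.0269, 0.0018], "delta_rot": [-0.0, 0.1, 2.0], "fingers": 0.085},
{"linear": [0.0171, -0.0275, 0.0018], "delta_rot": [-0.0, 0.1, 2.0], "fingers": 0.085},
{"linear": [0.0161, -0.0281, 0.0018], "delta_rot": [-0.0, 0.1, 2.0], "fingers": 0.085},
{"linear": [0.0151, -0.0287, 0.0018], "delta_rot": [-0.0, 0.1, 2.0], "fingers": 0.085},
{"linear": [0.0141, -0.0292, 0.0018], "delta_rot": [-0.0, 0.1, 2.0], "fingers": 0.085},
{"linear": [0.013, -0.0297, 0.0019], "delta_rot": [-0.0, 0.1, 2.0], "fingers": 0.085},
{"linear": [0.0119, -0.0302, 0.0019], "delta_rot": [-0.0, 0.1, 2.0], "fingers": 0.085},
{"linear": [0.0109, -0.0306, 0.0019], "delta_rot": [-0.0, 0.1, 2.0], "fingers": 0.085},
```

Request:
{"method": "send_rows", "body": {"plan": [{"linear": [0.018, -0.027, 0], "delta_rot": [0, 0.1, 2.1], "fingers": 0.06}, {"linear": [0.017, -0.0275, 0], "delta_rot": [0, 0.1, 2.1], "fingers": 0.06}, {"linear": [0.016, -0.028, 0], "delta_rot": [0, 0.1, 2.1], "fingers": 0.06}, {"linear": [0.015, -0.0285, 0], "delta_rot": [0, 0.1, 2.1], "fingers": 0.06}, {"linear": [0.014, -0.029, 0], "delta_rot": [0, 0.1, 2.1], "fingers": 0.06}, {"linear": [0.013, -0.0295, 0], "delta_rot": [0, 0.1, 2.1], "fingers": 0.06}, {"linear": [0.012, -0.03, 0], "delta_rot": [0, 0.1, 2], "fingers": 0.06}, {"linear": [0.008, -0.024, 0], "delta_rot": [0, 0.1, 2], "fingers": 0.06}, {"linear": [0, 0, 0], "delta_rot": [0, 0, 0], "fingers": 0.06}]}}

```text
clock: 19.85
position: [0.6203, 0.0909, 0.1698]
ee_rot: [-0.0, 0.989, -0.147, 0.006]
contact_force: [0.3, 0.1, -0.0]
width: 0.0597
```

```bash
python3 -c "
from h import *
plan(.6121,.0928,.12,-15.5,.06)"
```

```text
2 rows; clock 19.85 pos [0.6203 0.0909 0.1698] ang -16.95 rv [-0.1 -0.6 -1.5] F [ 0.3  0.1 -0. ] w 0.0597
{"linear": [-0.0045, 0.0003, 0.0248], "delta_rot": [-0.1, -0.3, -0.7], "fingers": 0.06},
{"linear": [-0.0044, 0.0003, 0.0249], "delta_rot": [-0.1, -0.3, -0.7], "fingers": 0.06},
```

Request:
{"method": "send_rows", "body": {"plan": [{"linear": [-0.0045, 0.0003, 0.022], "delta_rot": [-0.1, -0.3, -0.7], "fingers": 0.06}, {"linear": [-0.0044, 0.0003, 0.022], "delta_rot": [0, -0.3, -0.7], "fingers": 0.06}, {"linear": [0, 0, 0], "delta_rot": [0, 0, 0], "fingers": 0.06}]}}

```text
clock: 20.1
position: [0.6133, 0.0946, 0.1241]
ee_rot: [-0.0, 0.991, -0.132, 0.001]
contact_force: [-0.9, 0.0, -0.1]
width: 0.06
```

```bash
python3 -c "
from h import *
plan(.6121,.0928,.083,-15.5,.06)"
```

```text
2 rows; clock 20.1 pos [0.6133 0.0946 0.1241] ang -15.2 rv [-0.  -0.1  0.3] F [-0.9  0.  -0.1] w 0.06
{"linear": [-0.0004, 0.001, 0.0205], "delta_rot": [-0.0, -0.1, 0.2], "fingers": 0.06},
{"linear": [-0.0004, 0.001, 0.0205], "delta_rot": [-0.0, -0.1, 0.2], "fingers": 0.06},
```

Request:
{"method": "send_rows", "body": {"plan": [{"linear": [-0.0008, 0.002, 0.013], "delta_rot": [0, 0, 0.3], "fingers": 0.06}, {"linear": [0, 0, 0.014], "delta_rot": [0, 0, 0], "fingers": 0.06}, {"linear": [0, 0, 0.01], "delta_rot": [0, 0, 0], "fingers": 0.06}, {"linear": [0, 0, 0], "delta_rot": [0, 0, 0], "fingers": 0.06}]}}

```text
clock: 20.43
position: [0.6116, 0.0908, 0.0864]
ee_rot: [0.001, 0.991, -0.135, 0.001]
contact_force: [-1.4, 0.1, 0.5]
width: 0.06
```

```bash
python3 -c "
from h import *
plan(.6121,.0928,.083,-15.5,.06)"
```

```text
1 rows; clock 20.4333 pos [0.6116 0.0908 0.0864] ang -15.56 rv [ 0.1 -0.1 -0.1] F [-1.4  0.1  0.5] w 0.06
{"linear": [-0.0001, -0.002, 0.0034], "delta_rot": [0.1, -0.1, -0.1], "fingers": 0.06},
```

Request:
{"method": "send_rows", "body": {"plan": [{"linear": [0, -0.002, 0.003], "delta_rot": [0, 0, 0], "fingers": 0.03}, {"linear": [0, 0, 0], "delta_rot": [0, 0, 0], "fingers": 0.0}, {"linear": [0, 0, 0], "delta_rot": [0, 0, 0], "fingers": 0.0}, {"linear": [0, 0, 0], "delta_rot": [0, 0, 0], "fingers": 0.0}, {"linear": [0, 0, 0], "delta_rot": [0, 0, 0], "fingers": 0.0}]}}

```text
clock: 20.85
position: [0.6142, 0.0919, 0.0863]
ee_rot: [0.0, 0.991, -0.136, 0.003]
contact_force: [-0.2, 0.2, -0.4]
width: 0.0232
```

```bash
python3 -c "
from h import *
plan(.6121,.0928,.083,-15.5,.0)"
```

```text
1 rows; clock 20.85 pos [0.6142 0.0919 0.0863] ang -15.64 rv [-0.  -0.4 -0.1] F [-0.2  0.2 -0.4] w 0.0232
{"linear": [-0.0023, -0.0004, 0.0033], "delta_rot": [-0.0, -0.4, -0.1], "fingers": 0.0},
```

Request:
{"method": "send_rows", "body": {"plan": [{"linear": [0, 0, -0.015], "delta_rot": [0, 0, 0], "fingers": 0.0}, {"linear": [0, 0, -0.03], "delta_rot": [0, 0, 0], "fingers": 0.0}, {"linear": [0, 0, -0.035], "delta_rot": [0, 0, 0], "fingers": 0.0}, {"linear": [0, 0, -0.035], "delta_rot": [0, 0, 0], "fingers": 0.0}]}}

```text
clock: 21.18
position: [0.608, 0.0918, 0.1966]
ee_rot: [0.002, 0.991, -0.136, -0.007]
contact_force: [1.2, 0.8, -1.1]
width: 0.0231
```

```bash
python3 -c "
from h import *
plan(.4687,-.1813,.195,0.9,.0,10)"
```

```text
10 rows; clock 21.1833 pos [0.608  0.0918 0.1966] ang -15.64 rv [  0.2   0.8 -16.5] F [ 1.2  0.8 -1.1] w 0.0231
{"linear": [-0.0061, 0.0301, 0.0004], "delta_rot": [0.0, 0.1, -1.7], "fingers": 0.0},
{"linear": [-0.0069, 0.0299, 0.0004], "delta_rot": [0.0, 0.1, -1.7], "fingers": 0.0},
{"linear": [-0.0078, 0.0297, 0.0004], "delta_rot": [0.0, 0.1, -1.7], "fingers": 0.0},
{"linear": [-0.0086, 0.0294, 0.0003], "delta_rot": [0.0, 0.1, -1.7], "fingers": 0.0},
{"linear": [-0.0095, 0.0292, 0.0003], "delta_rot": [0.0, 0.1, -1.7], "fingers": 0.0},
{"linear": [-0.0103, 0.0289, 0.0003], "delta_rot": [0.0, 0.1, -1.7], "fingers": 0.0},
{"linear": [-0.0111, 0.0286, 0.0003], "delta_rot": [0.0, 0.1, -1.7], "fingers": 0.0},
{"linear": [-0.012, 0.0282, 0.0002], "delta_rot": [0.0, 0.1, -1.7], "fingers": 0.0},
{"linear": [-0.0128, 0.0279, 0.0002], "delta_rot": [0.0, 0.1, -1.7], "fingers": 0.0},
{"linear": [-0.0136, 0.0275, 0.0002], "delta_rot": [0.0, 0.1, -1.7], "fingers": 0.0},
```

Request:
{"method": "send_rows", "body": {"plan": [{"linear": [-0.006, 0.03, 0], "delta_rot": [0, 0.1, -1.8], "fingers": 0.0}, {"linear": [-0.007, 0.03, 0], "delta_rot": [0, 0.1, -1.8], "fingers": 0.0}, {"linear": [-0.008, 0.0295, 0], "delta_rot": [0, 0.1, -1.8], "fingers": 0.0}, {"linear": [-0.0085, 0.0295, 0], "delta_rot": [0, 0.1, -1.8], "fingers": 0.0}, {"linear": [-0.0095, 0.029, 0], "delta_rot": [0, 0.1, -1.8], "fingers": 0.0}, {"linear": [-0.0105, 0.029, 0], "delta_rot": [0, 0.1, -1.8], "fingers": 0.0}, {"linear": [-0.011, 0.0285, 0], "delta_rot": [0, 0.1, -1.8], "fingers": 0.0}, {"linear": [-0.012, 0.028, 0], "delta_rot": [0, 0.1, -1.8], "fingers": 0.0}, {"linear": [-0.013, 0.027, 0], "delta_rot": [0, 0, -1.5], "fingers": 0.0}, {"linear": [-0.012, 0.02, 0], "delta_rot": [0, 0, 0], "fingers": 0.0}, {"linear": [0, 0, 0], "delta_rot": [0, 0, 0], "fingers": 0.0}]}}

```text
clock: 22.1
position: [0.4771, -0.1838, 0.2108]
ee_rot: [0.004, 1.0, 0.014, 0.016]
contact_force: [0.1, 0.9, -0.7]
width: 0.0232
```

```bash
python3 -c "
from h import *
plan(.4687,-.1813,.16,0.9,.0)"
```

```text
2 rows; clock 22.1 pos [ 0.4771 -0.1838  0.2108] ang 1.57 rv [ 0.5 -1.9  0.7] F [ 0.1  0.9 -0.7] w 0.0232
{"linear": [-0.005, -0.0016, 0.0252], "delta_rot": [0.2, -0.9, 0.3], "fingers": 0.0},
{"linear": [-0.0046, -0.0014, 0.0253], "delta_rot": [0.2, -0.9, 0.3], "fingers": 0.0},
```

Request:
{"method": "send_rows", "body": {"plan": [{"linear": [-0.005, -0.0016, 0.024], "delta_rot": [0.2, -0.9, 0.3], "fingers": 0.0}, {"linear": [-0.0045, -0.0014, 0.023], "delta_rot": [0.2, -0.9, 0.3], "fingers": 0.0}, {"linear": [0, 0, 0], "delta_rot": [0, 0, 0], "fingers": 0.0}]}}

```text
clock: 22.35
position: [0.4693, -0.1835, 0.1654]
ee_rot: [0.002, 1.0, 0.006, 0.004]
contact_force: [-0.9, 0.8, -1.1]
width: 0.0231
```

```bash
python3 -c "
from h import *
plan(.4687,-.1813,.146,0.9,.0)"
```

```text
1 rows; clock 22.35 pos [ 0.4693 -0.1835  0.1654] ang 0.64 rv [ 0.3 -0.4 -0.3] F [-0.9  0.8 -1.1] w 0.0231
{"linear": [-0.0007, -0.0023, 0.0193], "delta_rot": [0.3, -0.4, -0.3], "fingers": 0.0},
```

Request:
{"method": "send_rows", "body": {"plan": [{"linear": [-0.0007, -0.0023, 0.01], "delta_rot": [0.3, -0.4, -0.3], "fingers": 0.0}, {"linear": [0, 0, 0.008], "delta_rot": [0, 0, 0], "fingers": 0.0}, {"linear": [0, 0, 0], "delta_rot": [0, 0, 0], "fingers": 0.0}]}}

```text
clock: 22.6
position: [0.4701, -0.1803, 0.1476]
ee_rot: [-0.0, 1.0, 0.009, 0.001]
contact_force: [-0.0, 0.9, -0.6]
width: 0.0229
```

```bash
python3 -c "
from h import *
plan(.4687,-.1813,.13,0.9,.0)"
```

```text
1 rows; clock 22.6 pos [ 0.4701 -0.1803  0.1476] ang 1.03 rv [-0.  -0.2  0.1] F [-0.   0.9 -0.6] w 0.0229
{"linear": [-0.0015, 0.001, 0.0176], "delta_rot": [-0.0, -0.2, 0.1], "fingers": 0.0},
```

Request:
{"method": "send_rows", "body": {"plan": [{"linear": [-0.0018, 0.001, 0.006], "delta_rot": [0, -0.2, 0.1], "fingers": 0.0}, {"linear": [-0.0003, 0, 0.006], "delta_rot": [0, 0, 0], "fingers": 0.0}, {"linear": [-0.0003, 0, 0.005], "delta_rot": [0, 0, 0], "fingers": 0.0}]}}

```text
clock: 22.85
position: [0.4699, -0.1814, 0.1315]
ee_rot: [0.001, 1.0, 0.009, 0.002]
contact_force: [0.3, 0.2, -1.4]
width: 0.023
```

```bash
python3 -c "
from h import *
plan(.4687,-.1813,.11,0.9,.0)"
```

```text
1 rows; clock 22.85 pos [ 0.4699 -0.1814  0.1315] ang 1.03 rv [ 0.1 -0.2  0.1] F [ 0.3  0.2 -1.4] w 0.023
{"linear": [-0.0013, -0.0002, 0.0215], "delta_rot": [0.1, -0.2, 0.1], "fingers": 0.0},
```

Request:
{"method": "send_rows", "body": {"plan": [{"linear": [-0.0013, 0, 0.007], "delta_rot": [0, -0.2, 0.1], "fingers": 0.0}, {"linear": [-0.0003, 0, 0.008], "delta_rot": [0, 0, 0], "fingers": 0.0}, {"linear": [0, 0, 0.008], "delta_rot": [0, 0, 0], "fingers": 0.0}, {"linear": [0, 0, 0.006], "delta_rot": [0, 0, 0], "fingers": 0.0}]}}

```text
clock: 23.18
position: [0.4688, -0.1817, 0.1004]
ee_rot: [0.001, 1.0, 0.008, 0.001]
contact_force: [0.4, 0.4, -1.1]
width: 0.023
```

Contact is expected at TCP z ≈ 0.088.

Request:
{"method": "send_rows", "body": {"plan": [{"linear": [0, 0, 0.006], "delta_rot": [0, 0, 0], "fingers": 0.0}, {"linear": [0, 0, 0.004], "delta_rot": [0, 0, 0], "fingers": 0.0}, {"linear": [0, 0, 0.001], "delta_rot": [0, 0, 0], "fingers": 0.0}]}}

```text
clock: 23.43
position: [0.468, -0.1814, 0.0869]
ee_rot: [0.001, 1.0, 0.008, -0.0]
contact_force: [-2.9, 2.4, 17.4]
width: 0.023
```

Request:
{"method": "send_rows", "body": {"plan": [{"linear": [0, 0, 0.0015], "delta_rot": [0, 0, 0], "fingers": 0.0}]}}

```text
clock: 23.52
position: [0.468, -0.1814, 0.0868]
ee_rot: [0.001, 1.0, 0.008, -0.001]
contact_force: [-5.6, 2.8, 30.4]
width: 0.0235
```

On the floor. Release (moderate opening), rise, and back away to look.

Request:
{"method": "send_rows", "body": {"plan": [{"linear": [0, 0, -0.001], "delta_rot": [0, 0, 0], "fingers": 0.06}, {"linear": [0, 0, -0.001], "delta_rot": [0, 0, 0], "fingers": 0.06}, {"linear": [0, 0, -0.002], "delta_rot": [0, 0, 0], "fingers": 0.06}, {"linear": [0, 0, -0.02], "delta_rot": [0, 0, 0], "fingers": 0.06}, {"linear": [0, 0, -0.035], "delta_rot": [0, 0, 0], "fingers": 0.06}, {"linear": [0, 0, -0.035], "delta_rot": [0, 0, 0], "fingers": 0.06}, {"linear": [-0.02, 0.03, -0.01], "delta_rot": [0, 0, 0], "fingers": 0.06}, {"linear": [-0.02, 0.035, 0], "delta_rot": [0, 0, 0], "fingers": 0.06}, {"linear": [-0.02, 0.035, 0], "delta_rot": [0, 0, 0], "fingers": 0.06}, {"linear": [-0.02, 0.035, 0], "delta_rot": [0, 0, 0], "fingers": 0.06}, {"linear": [-0.02, 0.035, 0], "delta_rot": [0, 0, 0], "fingers": 0.06}, {"linear": [-0.01, 0.025, 0], "delta_rot": [0, 0, 0], "fingers": 0.06}]}}

```text
clock: 24.52
position: [0.3628, -0.3815, 0.1993]
ee_rot: [0.003, 1.0, 0.015, 0.003]
contact_force: [1.2, -0.7, -0.3]
width: 0.0602
```

```bash
python3 - <<'E'
from h import *
print(pose()[:2])
a=manip.get_image("top"); b=manip.get_image("side")
cv2.imwrite("pics/t2.png",a[:,:,::-1]); cv2.imwrite("pics/s2.png",b[:,:,::-1])
cv2.imwrite("pics/e.png",np.hstack([cv2.resize(a[140:240,200:420],(660,300),interpolation=cv2.INTER_CUBIC)[:,270:],cv2.resize(b[140:215,280:380],(400,300),interpolation=cv2.INTER_CUBIC)])[:,:,::-1])
E
```

```text
(array([ 0.3627816 , -0.38151715,  0.19930417]), np.float64(0.029960564213693745))
```

View pics/e.png

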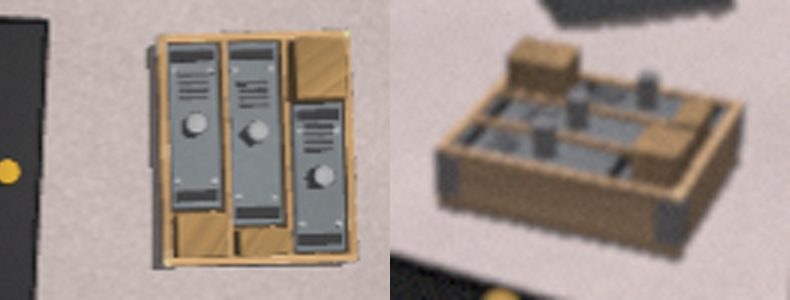

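View pics/t2.png

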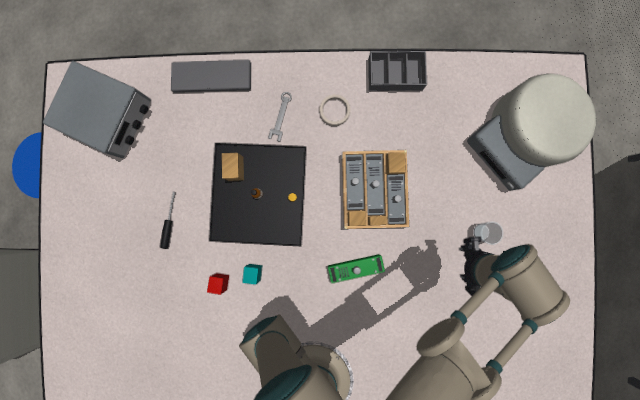

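The crop shows all three modules at their ends, with blocks 40, 24 and 56 standing in the gaps. The full picture shows the bystanders and the spare block unmoved. Next I'll check block height and tilt by overlaying the expected boxes.

```bash
python3 - <<'E'
from h import *
I={"top":cv2.imread("pics/t2.png"),"side":cv2.imread("pics/s2.png")}
a=np.deg2rad(.9); out=[]
for n,(l,t,w,h) in{"top":(335,143,80,92),"side":(285,142,85,70)}.items():
    k=5; im=cv2.resize(I[n][t:t+h,l:l+w],None,fx=k,fy=k,interpolation=cv2.INTER_CUBIC)
    for x,y,s in((.6235,-.234,.056),(.4747,-.125,.040),(.468,-.181,.024)):
        p=proj(box(x,y,.006,a,(s,.046,.08))[[1,3,7,5]],n); q=((p-[l,t]+.5)*k).astype(np.int32); cv2.polylines(im,[q],True,(0,0,255),1)
        p=proj(box(x,y,.006,a,(s,.046,.08))[[1,3,7,5]]-[0,0,.03],n); q=((p-[l,t]+.5)*k).astype(np.int32); cv2.polylines(im,[q],True,(255,0,0),1)
    out.append(cv2.copyMakeBorder(im,0,460-im.shape[0],0,0,0))
o=np.hstack(out); o=cv2.resize(o,(790,int(o.shape[0]*790/o.shape[1]))); cv2.imwrite("pics/f.png",o)
E
```

```text
(no output)
```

View pics/f.png

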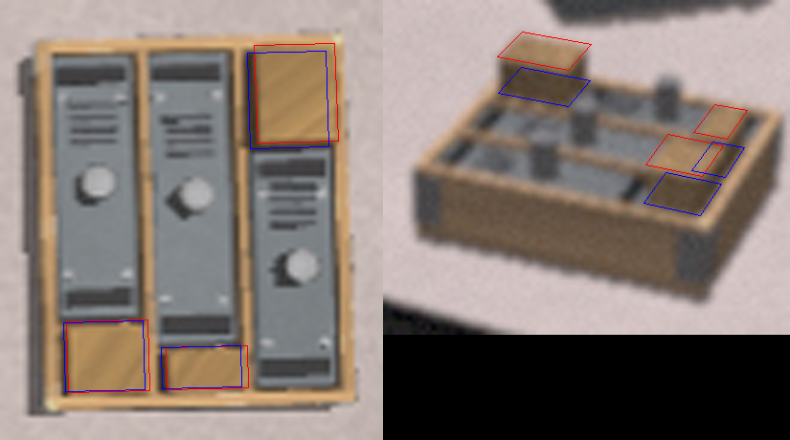

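The overlay in the side view puts all three block tops at z ≈ 0.086, so they stand flat on the crate floor. Handing in.

```bash
python3 -c "
from rig import manip
print(manip.sign_off(), manip.get_state()['clock'])"
```

```text
the job is handed in; nothing more can be done
the job is handed in; nothing more can be done
```

All three modules are blocked in their lanes, and I handed the job in at about 25 s on the robot's clock.

- **Modules:** I drew module_mid and module_long to the +x end and module_short to the −x end, each until the pull stalled against the end wall at about 13 N.
- **Blocks:** block_40, block_24 and block_56 stand in the gaps left by mid, long and short. block_70 was left in the tray as the spare.

**Last checks:** In the side view, all three block tops match the height expected for upright blocks on the crate floor (0.086 m). Nothing else on the bench or in the tray looks moved, and the gripper is clear of everything.

**What disagreed or went less well:**
- Setting block_40 down gave a short 65 N reading at the wrist. That is under the 120 N wrist limit and came through the held block, not the gripper's body. The 40 N limit for the arm or gripper's body might still be read to cover it.
- The crate position felt by pushing differed from the camera's by about 1.5 mm in x. I used the felt value.
- In the top view the overlay sits 1–2 mm off the block tops, which is about the calibration error.

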